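# Close the core clamp on the transformer, three clicks, and hold

## Robot

A 6-joint arm with a two-finger parallel gripper is mounted at the origin on the work surface. World frame = base frame: x ahead of the robot, y to its left, z up, the work surface at z = 0. Lengths are in m, angles in degrees, forces in N, time in s.
With the tool pointing down it reaches from about 0.4 to 0.825 m from the base axis. Payload 7 kg.
Tool frame: the origin (TCP) lies at the very end of the fingers, on their centre line; the grasp point (between the pads) lies 19 mm behind it; x points along the fingers, z is the direction in which the jaws open and shut, and the axes are right-handed (so a half turn about x gives the same grasp; the last joint's range is limited). The gripper opens to 88 mm and grips with 3 to 60 N. Pads are 19 mm wide; open, the fingers measure 130 mm over their backs; the gripper's body (78 mm by 193 mm) begins 47 mm behind the grasp point.
Start: joints at [-57.118, 20.546, 0.682, 0, -70.136, -16.507], TCP at [0.19, -0.648, 0.227] pointing down, gripper open.
Joint ranges: [-176.03, 176.03], [-82.01, 121.73], [-58.28, 71.71], [-173.87, 95.51], [-174.79, -0.11], [-173.66, 173.66]. Speed limits (degrees/s): [136.94, 136.94, 172.46, 180, 180, 180].

## Interface

Orientations are given as [roll, pitch, yaw] about the fixed x, y, z axes, in that order (R = Rz(yaw) Ry(pitch) Rx(roll)).
In Python, from plant import sensors, cams, workorder gives the robot as it stands. The module is installed in compiled form; this text tells all that it offers.
- The arm moves only by the shell command python3 -m handwheel 'ROWS' [OPENING] [FORCE]. ROWS is JSON, one flat list of numbers, 4 for each row, row after row: the shift along the tool's x, y, z in cm, then the turn about the tool's x in degrees. A call has exactly 10 rows; each row is the pose to reach, as a shift and turn from the pose commanded when the call began, along the tool's axes at that moment; what a row does not reach only later rows make up. A row lasts 1/8 s, in which the tool goes at most 62.5 mm and 10.7 degrees, less where a joint would pass 70% of its speed; a pose out of reach is approached as far as the arm can. A call with a gripper value outside its range is refused whole. OPENING is the finger opening in cm, from 0 to 8.76, set as the call begins (- or left out, the last holds). The fingers move at their own pace and stop on an object; FORCE is the grip in N (left out, the last holds). Time passes only in rows, so rows that repeat a pose let the fingers close, or fill a call up. It gives the time, the measured TCP pose, the force and the opening at its end, in the units of the state.
- sensors.get_state(): the state, without advancing time (a new reading comes with each control period).
- cams.capture(name): name is "side" or "top"; returns a dict with "image" (384x512x3 uint8, red, green, blue), "fov_y" (degrees; the focal length in pixels is half the picture's height over the tangent of half this angle, whatever the lens; pixels are square), "cx", "cy" (the principal point, pixels), "xyz" and "rotation" of the camera in the world. Camera axes: x right, y down, z forward; pixel columns grow to the right and rows downward; lengths in m; the calibration is good to about 2 mm. A picture is of the moment at which its call begins. There is no depth.
- workorder.close_job(): hands the job in, once; it reports no verdict.
The state is a dict: "time_s": time; "joints": joint angles; "qd": joint speeds; "joint_torque": joint torques, N m; "tcp_pos": TCP position; "eef_rot": TCP orientation; "contact_force": force on the tool from outside, world axes, zero at the start; "moment": the same for the moment, N m; "gripper_width": finger opening in m.
Only numpy, scipy, OpenCV 4.12 (cv2) and the standard library are available. Lean on these libraries where they do the work, as an engineer would, in place of code of your own. Each camera call takes 0.05 s, during which the arm holds its last target.

## Task

Stand the transformer in the nest of the core clamp on the bench, with its plain core ends facing the two jaws, and let go of it. Then pull the clamp's ratchet lever in until you have felt exactly three clicks, so that the jaws nip the core for its strap to be fitted (a fourth would crush it), and finish holding the lever there in the third notch: it springs back open if let go. Leave the other parts and tools on the bench where they lie.

Things in the scene. Friction and masses are not known exactly. Their poses are not given: they have to be found in the camera images.
- transformer: Small grey mains transformer, loose, upright, 35 (x) x 32 (y) x 42 mm tall, 0.2 kg. Grey laminated core, a frame 35 x 20 x 42; a cream coil in its window stands out as flat y faces 32 mm apart, 22 mm wide, 7 to 35 mm above the underside: grip there. Plain core ends: its x faces. Origin: centre of underside, z up. May go in either way round (half turn).
- core_clamp: Core clamp bolted to the bench; olive base plate 135 x 265 x 12 mm. Origin: under the nest's centre at bench level, z up. Jaws close along its y axis: fixed jaw face at y = +22 mm, sprung pad at y = -22 mm when open; jaw tops, with sloping lead-in lips, 48 mm above the bench. Nothing within 60 mm of the nest is taller than 60 mm. The lever's upright pivot is at x = 0, y = -115 mm.
- nest (a point): Centre of the nest's flat steel floor, 20 mm above the bench, axes as the clamp's. Ledges 4 mm high at x = +-14.5 mm leave 4.5 mm either side of the 20 mm core. The transformer stands here with its x axis along the clamp's y axis, 4.5 mm to spare from each jaw.
- ratchet_lever: Horizontal steel lever, turning about the pivot. Origin: on the pivot axis at bench level; x axis: along the arm to the knob. At rest it points 75 deg clockwise (from above) of the clamp's +x, on a stop. Pull in clockwise, 0.98 rad at most. A return spring pushes back with 5 to 7 N at the knob at all times; a cam moves the pad to +y, 11 to 15 mm at the third click.
- lever_knob (a point): Grip of the lever's black upright knob, 140 mm from the pivot axis, 85 mm above the bench. The knob reaches from 58 to 108 mm above the bench, 16 mm thick at its foot, widening to 22 mm at this point and 23 mm above it; the arm's top is at 58 mm. It is clear all round above the arm.
- pawl_roller (a point): Sprung roller under the arm, 69 mm from the pivot, 35 mm above the bench, that clicks over the sector's round teeth. Against a tooth the push at the knob rises some 4 N (to 9 to 14 N), eases over the crest to 3 to 6 N, then rises sharply again as the roller has dropped into the notch before the next tooth: one click. Clicks come every 0.16 rad (22 mm at the knob). Nothing locks.
- click_sector: Fixed steel sector with six round teeth on its outer edge, 64 mm from the pivot. Set differently from run to run: the first crest comes 0.12 to 0.28 rad from the lever's rest. Origin: on the pivot axis at bench level; x axis through the first tooth, the others follow clockwise every 0.16 rad. The third notch, between third and fourth teeth, is 0.40 rad clockwise of x.
- pressure_pad: Sprung steel pad of the moving jaw, 44 x 5 x 24 mm with a sloping lip, which nips the transformer against the fixed jaw (4 to 13 N in the third notch, 2 N per mm of give). Origin: the clamp's origin when open; it moves along the clamp's y with the lever.
- key_strip: Bystander: orange strip of six key caps, 16 x 104 x 13 mm, origin under its centre.
- display_cover: Bystander: clear display cover, 30 x 98 x 10 mm, origin under its centre.
- battery_contact: Bystander: copper battery contact, 12 x 54 x 12 mm, origin under its centre.
- screwdriver: Bystander: black-handled screwdriver, 170 mm long, lying.
- case_half: Bystander: open cream calculator case half, 145 x 80 x 22 mm, origin under its centre.
- flux_jar: Bystander: amber flux jar, 52 mm across, 60 mm tall.
- solder_reel: Bystander: steel solder reel, 62 mm across, 44 mm tall.
Mind the look-alikes: they are no part of the job. Several things have the shape of the transformer; the one meant has the colours described above.

How it is judged:
By the outcome, as a careful person would: the job done as asked, in the order asked, and still so for the second after the job is handed in, while the arm keeps its last pose, push and grip.
It also fails if it takes over 64 s, if anything falls off the work surface, if the arm or the gripper's body presses on something with over 40 N, if the wrist force passes 120 N, or if a joint passes its speed limit or range.

## Working session

There is one attempt and no reset: what is moved stays moved. The work goes in short steps, Python scripts to look and compute and a shell command to move; the robot and the scene stay as the last step left them, time stands still between calls to the robot, and variables do not carry over. Pictures are saved under pics/ and viewed, and the job is handed in when it is done.

```bash
mkdir -p pics
cat > h.py <<'E'
import numpy as np,cv2
from plant import sensors,cams,workorder
def cap(n,f):
    c=cams.capture(n); cv2.imwrite('pics/'+f,cv2.cvtColor(c['image'],cv2.COLOR_RGB2BGR)); 
    c['R']=np.array(c['rotation']); return c
E
python3 - <<'E'
from h import *
print(sensors.get_state())
for n in('side','top'):
    c=cap(n,n+'0.png'); print(n,{k:v for k,v in c.items() if k!='image'})
    cv2.imwrite('pics/'+n+'0b.png',cv2.resize(cv2.imread('pics/'+n+'0.png'),(800,600),interpolation=cv2.INTER_CUBIC))
E
```

```text
{'time_s': 0.0, 'joints': array([-5.71191766e+01,  2.05916176e+01,  6.33015803e-01, -2.02436407e-02,
       -7.01359353e+01, -1.65059370e+01]), 'qd': array([ 0.00804446, -0.12614297,  0.01437479, -0.10574942, -0.04683824,
        0.09345852]), 'joint_torque': array([ 2.48864953e-04, -5.82727039e+01,  2.93069834e+01,  6.99713454e+00,
        7.24869737e-03, -1.43083153e-04]), 'tcp_pos': array([ 0.1901178 , -0.64715393,  0.22561449]), 'eef_rot': array([  5.12599213,  89.90356596, 111.49398424]), 'contact_force': array([-0.07560978,  0.09022011,  0.81253033]), 'moment': array([-0.01715691, -0.02889624, -0.00034495]), 'gripper_width': 0.08771097996075626}
side {'fov_y': 48.42938387865475, 'cx': 255.94301557699043, 'cy': 187.64894749260543, 'xyz': array([-0.08650142,  0.78084068,  0.76017195]), 'rotation': array([-123.48808635,   -0.39746667, -140.28640019]), 'R': array([-123.48808635,   -0.39746667, -140.28640019])}
top {'fov_y': 46.041498288651894, 'cx': 253.84612493990798, 'cy': 194.71180728725955, 'xyz': array([ 0.43880331, -0.01270323,  1.28656845]), 'rotation': array([-1.73253678e+02,  6.09580647e-03, -8.86535615e+01]), 'R': array([-1.73253678e+02,  6.09580647e-03, -8.86535615e+01])}
```

View pics/side0b.png

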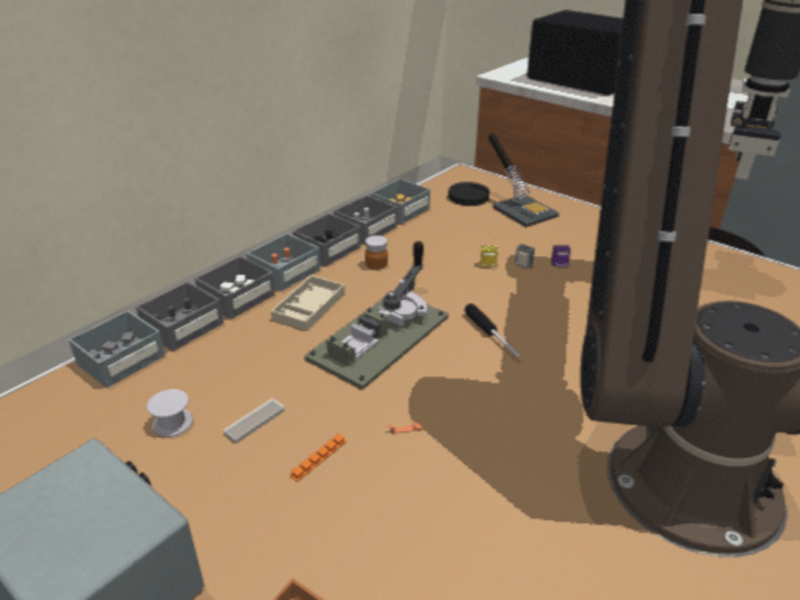

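View pics/top0b.png

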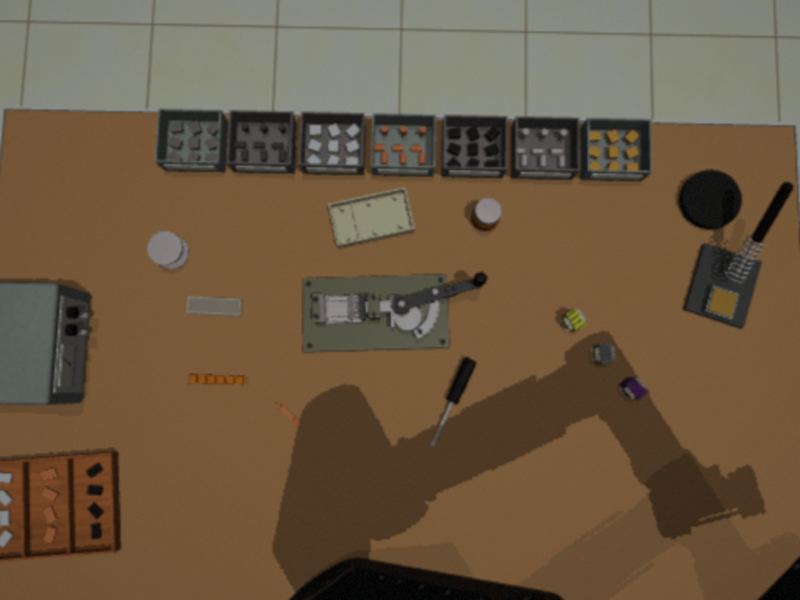

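Three transformer shapes show in the 800x600 views: yellow at top (572,320), grey at (602,354) and purple at (632,388). In the side view they are at (489,256), (525,256) and (561,256). The grey one fits; I'll confirm it in crops.

```bash
cat >> h.py <<'E'
from scipy.spatial.transform import Rotation as Ro
from scipy.optimize import least_squares
def cal(c):
    R=Ro.from_euler('xyz',c['rotation'],degrees=True).as_matrix(); f=c['image'].shape[0]/2/np.tan(np.radians(c['fov_y']/2))
    return R,f
def proj(c,P):
    R,f=cal(c); p=(np.atleast_2d(P)-c['xyz'])@R
    return p[:,:2]/p[:,2:]*f+[c['cx'],c['cy']]
def ray(c,uv):
    R,f=cal(c); d=R@np.array([(uv[0]-c['cx'])/f,(uv[1]-c['cy'])/f,1]); return d/np.linalg.norm(d)
def onz(c,uv,z):
    d=ray(c,uv); return c['xyz']+d*(z-c['xyz'][2])/d[2]
def tri(c1,a,c2,b):
    d1,d2=ray(c1,a),ray(c2,b); A=np.c_[d1,-d2]; t=np.linalg.lstsq(A,c2['xyz']-c1['xyz'],rcond=None)[0]
    p,q=c1['xyz']+t[0]*d1,c2['xyz']+t[1]*d2; return (p+q)/2,np.linalg.norm(p-q)
def crop(f,out,x0,y0,x1,y1,s):
    im=cv2.imread('pics/'+f)[y0:y1,x0:x1]; im=cv2.resize(im,None,fx=s,fy=s,interpolation=cv2.INTER_CUBIC)
    cv2.imwrite('pics/'+out,im)
E
python3 - <<'E'
from h import *
crop('top0.png','a1.png',350,190,425,262,8)
crop('side0.png','a2.png',300,150,375,180,10)
crop('top0.png','a3.png',185,165,320,235,5.9)
crop('side0.png','a4.png',190,150,295,250,5.9)
E
```

```text
(no output)
```

View pics/a1.png

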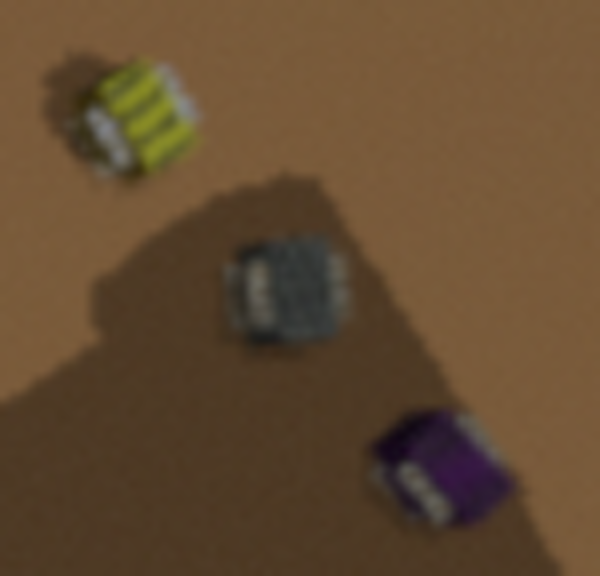

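View pics/a2.png

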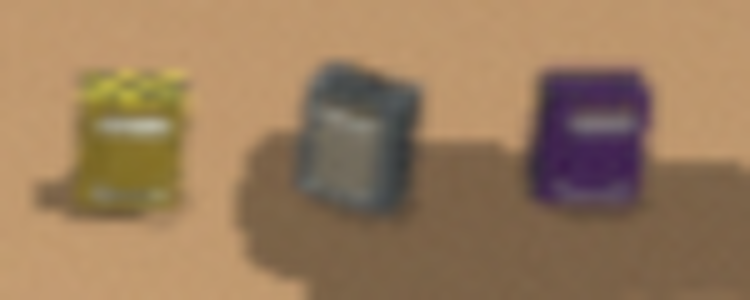

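View pics/a3.png

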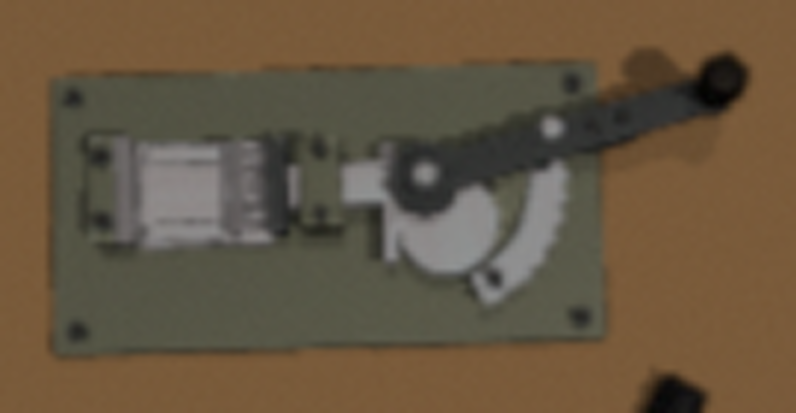

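View pics/a4.png

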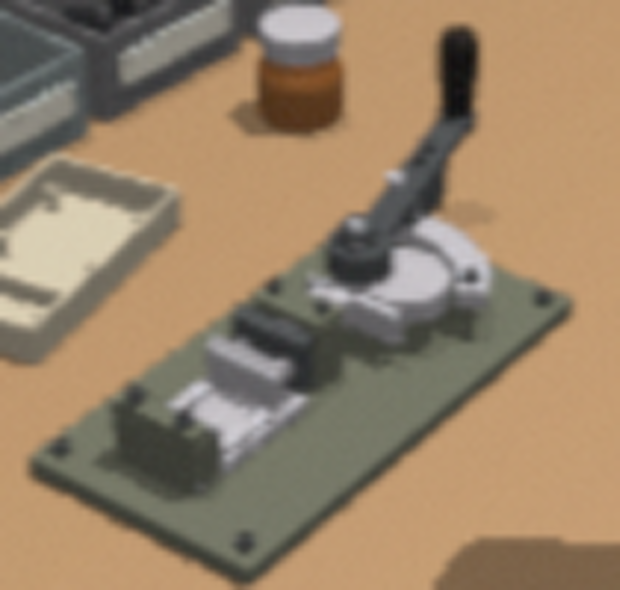

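The middle one has a grey core and a cream coil window: top pixel about (386,227), side about (336,164). It is the one meant; yellow and purple are the look-alikes. In the crops the clamp's fixed jaw is on the image left (+y) and the lever points right and slightly up. Next I'll fit the models to both views.

```bash
cat > fit.py <<'E'
from h import *
from scipy.optimize import minimize
def load(n,f):
    c=cams.capture(n) if f is None else None
    return c
def box(x0,x1,y0,y1,z0,z1): return np.array([[x,y,z] for x in(x0,x1) for y in(y0,y1) for z in(z0,z1)],float)
PARTS=[box(-.0175,.0175,-.01,.01,0,.042),box(-.011,.011,-.016,.016,.007,.035)]
def sil(c,p,win,parts=PARTS,ss=8):
    x0,y0,x1,y1=win; m=np.zeros(((y1-y0)*ss,(x1-x0)*ss),np.uint8)
    R=Ro.from_euler('z',p[2]).as_matrix()
    for P in parts:
        uv=proj(c,P@R.T+[p[0],p[1],p[3] if len(p)>3 else 0])
        uv=(uv+.5-[x0,y0])*ss
        cv2.fillConvexPoly(m,cv2.convexHull(np.round(uv*16).astype(np.int32)),255,shift=4)
    return cv2.resize(m,(x1-x0,y1-y0),interpolation=cv2.INTER_AREA)/255.
E
python3 - <<'E'
from fit import *
T=cams.capture('top');S=cams.capture('side')
import pickle;pickle.dump((T,S),open('ts.pkl','wb'))
print(tri(T,(386,226.3),S,(336,164)))
for c,w in((T,(372,212,402,240)),(S,(326,152,346,176))):
    im=c['image'][w[1]:w[3],w[0]:w[2]].astype(int)
    r=im[...,0]-im[...,2]; s=r/np.maximum(im.max(2),1)
    print((s*100).astype(int))
E
```

```text
(array([ 0.50997782, -0.38098578,  0.0166345 ]), np.float64(0.0036086888905156075))
[[51 52 52 52 52 52 52 52 51 52 52 53 52 52 54 53 53 53 53 52 52 52 51 51
  51 52 51 51 52 51]
 [52 52 52 51 52 53 51 50 53 52 53 52 53 51 53 54 53 53 52 52 51 52 52 51
  51 51 52 52 52 51]
 [51 52 51 52 52 54 53 52 52 55 53 55 55 53 53 53 53 53 54 51 52 51 52 50
  52 52 51 50 52 51]
 [51 52 52 52 54 53 52 52 51 53 54 52 51 53 53 53 54 55 55 53 52 51 51 51
  51 51 52 50 52 52]
 [52 52 53 53 53 54 52 51 53 52 53 53 52 52 53 55 53 53 53 52 51 51 52 52
  52 51 52 50 51 52]
 [53 54 53 52 52 52 53 53 53 53 53 53 51 53 52 51 52 53 52 51 52 51 51 52
  51 51 52 50 51 51]
 [53 53 53 53 53 53 50 53 53 51 54 55 53 53 52 51 51 48 50 52 50 52 52 52
  51 51 51 52 50 52]
 [51 52 54 54 55 53 51 51 51 51 52 52 45 42 40 36 33 30 34 46 51 52 51 51
  51 52 52 51 50 51]
 [53 52 54 51 51 53 52 51 45 44 38 24 16 16 10 10  8  6 17 38 48 51 52 52
  50 52 51 51 51 51]
 [54 52 53 54 51 55 51 44 33 25 13  2 -1  0 -3 -1 -1 -1  6 26 39 47 52 50
  51 52 51 51 52 51]
 [53 51 55 53 53 53 48 43 19  9 11  7  0  0 -1  0 -5 -1  1 13 24 4
[... 2457 characters left out ...]
41 41]
 [40 41 41 28  8 13 18 20 19 20 19 11 -1 -5  1 28 37 41 41 40]
 [40 41 40 27  9 14 19 19 19 19 18 11 -2 -6  8 35 40 41 41 41]
 [41 41 39 24  5 11 16 19 17 18 18  9 -2 -5 10 36 41 41 41 41]
 [40 40 40 26  5  7 11 15 16 18 15  7 -4 -2 14 35 42 40 41 42]
 [41 40 40 38 28 17 12  8  7  8  6  0 -5 -2 18 37 40 42 42 40]
 [42 41 40 40 40 37 34 27 16 12  6 -1 -2 10 31 38 40 41 41 41]
 [41 40 41 41 41 41 40 38 36 34 29 26 24 32 40 40 41 40 40 41]
 [41 41 42 41 41 39 42 40 41 40 40 38 39 39 41 42 40 41 41 42]
 [40 42 42 41 40 41 40 41 41 41 42 42 41 40 41 41 41 41 42 40]
 [40 41 43 40 40 41 41 41 40 42 41 40 41 41 41 41 41 41 41 40]
 [41 41 41 41 40 42 41 41 41 41 41 41 41 40 41 40 40 40 41 41]]
```

Run:
```python
from fit import *
import pickle
T,S=pickle.load(open('ts.pkl','rb'))
W={'T':(372,212,402,240),'S':(326,152,346,176)}
def alpha(c,w,bg,d):
    im=c['image'][w[1]:w[3],w[0]:w[2]].astype(float); s=100*(im[...,0]-im[...,2])/im.max(2)
    return np.clip((bg-s)/d,0,1)
A={'T':alpha(T,W['T'],52,28),'S':alpha(S,W['S'],41,24)}
C={'T':T,'S':S}
def cost(p,keys): return sum(((sil(C[k],[p[0]/100,p[1]/100,p[2]/5,p[3]/100],W[k])-A[k])**2).sum() for k in keys)
for keys in('TS','T','S'):
  best=None
  for y0 in np.radians([-60,-30,0,30,60,90]):
    f=(lambda p:cost(p,keys)) if keys=='TS' else (lambda p:cost([p[0],p[1],p[2],0],keys))
    x0=[51,-38,y0*5]+([0] if keys=='TS' else [])
    r=minimize(f,x0,method='Nelder-Mead',options=dict(initial_simplex=np.array([x0]+[np.array(x0)+e for e in np.eye(len(x0))*.8]),xatol=.005,fatol=.01))
    print(keys,np.round(np.degrees(y0)),r.fun.round(2),r.x[:2].round(3),np.degrees(r.x[2]/5).round(1),r.x[3:])
```

```text
TS -60.0 37.56 [ 51.099 -37.904] -37.8 [-0.23600002]
TS -30.0 26.73 [ 51.041 -37.968] 4.9 [-0.25524102]
TS 0.0 26.21 [ 51.021 -37.814] 4.4 [-0.09603913]
TS 30.0 33.52 [ 51.116 -37.828] 31.1 [-0.13719007]
TS 60.0 41.01 [ 51.034 -37.816] 62.0 [-0.05259658]
TS 90.0 50.87 [ 51.044 -37.859] 94.0 [-0.13340951]
T -60.0 10.5 [ 50.954 -37.924] -41.9 []
T -30.0 4.74 [ 50.918 -37.912] 5.1 []
T 0.0 4.62 [ 50.936 -37.92 ] 5.1 []
T 30.0 4.61 [ 50.938 -37.909] 5.0 []
T 60.0 4.58 [ 50.938 -37.913] 5.0 []
T 90.0 13.82 [ 50.896 -37.898] 90.3 []
S -60.0 2.13 [ 51.165 -37.377] 10.1 []
S -30.0 2.12 [ 51.167 -37.381] 10.1 []
S 0.0 2.17 [ 51.167 -37.396] 10.5 []
S 30.0 6.77 [ 51.141 -37.307] 33.9 []
S 60.0 6.82 [ 51.153 -37.348] 34.1 []
S 90.0 2.17 [ 51.161 -37.395] 9.6 []
```

Run:
```python
from h import *
import pickle
T,S=pickle.load(open('ts.pkl','rb'))
# grid overlays: crops with pixel ticks
for c,w,n,s in((T,(185,165,325,235),'g1',5.7),(S,(190,150,300,250),'g2',6)):
    im=cv2.cvtColor(c['image'],cv2.COLOR_RGB2BGR)[w[1]:w[3],w[0]:w[2]]
    im=cv2.resize(im,None,fx=s,fy=s,interpolation=cv2.INTER_CUBIC)
    im=np.clip(im.astype(float)*1.5,0,255).astype(np.uint8)
    for x in range(w[0],w[2],10):
        cv2.line(im,(int((x+.5-w[0])*s),0),(int((x+.5-w[0])*s),6),(0,0,255)); 
        if x%20==0: cv2.putText(im,str(x),(int((x-w[0])*s),16),0,.35,(255,255,255))
    for y in range(w[1],w[3],10):
        cv2.putText(im,str(y),(0,int((y+.5-w[1])*s)),0,.35,(255,255,255))
    cv2.imwrite('pics/'+n+'.png',im)
    print(im.shape)
```

```text
(399, 798, 3)
(600, 660, 3)
```

View pics/g1.png

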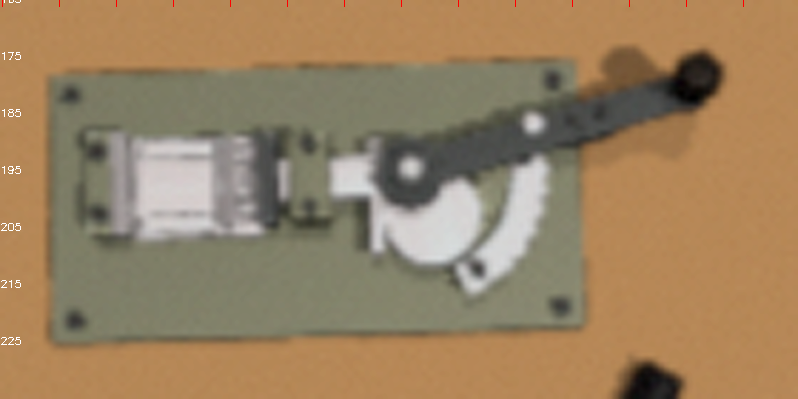

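View pics/g2.png

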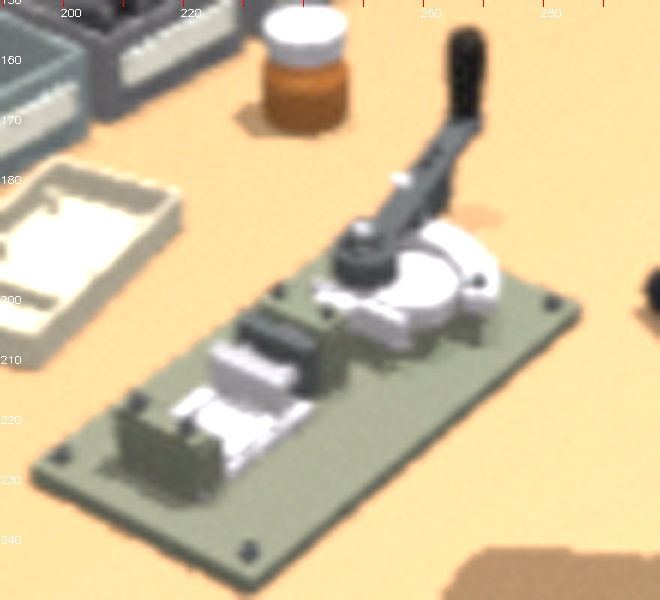

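Run:
```python
from h import *
import pickle
T,S=pickle.load(open('ts.pkl','rb'))
t=lambda q:(q[0]/5.7-.5+185,q[1]/5.7-.5+165)
s=lambda q:(q[0]/6-.5+190,q[1]/6-.5+150)
prs={'sTL':((70,94),(62,456)),'sBL':((75,320),(250,552)),'sBR':((560,306),(552,303)),'cTL':((50,76),(33,470)),'cBL':((52,344),(250,580)),'cBR':((582,326),(580,310)),
'knobtop':((697,73),(466,36)),'pivot':((410,167),(363,228)),'rollerpin':((533,123),(401,180))}
for k,(a,b) in prs.items():
    P,e=tri(T,t(a),S,s(b)); 
    print(k,P.round(4),round(e*1e3,1),'T@z',onz(T,t(a),.012).round(4)[:2],'S@z',onz(S,s(b),.012).round(4)[:2])
```

```text
sTL [0.6268 0.1559 0.0123] 4.4 T@z [0.6251 0.1545] S@z [0.6292 0.1567]
sBL [0.5141 0.1492 0.012 ] 4.8 T@z [0.5122 0.1477] S@z [0.5162 0.1505]
sBR [ 0.5266 -0.0908  0.0127] 4.7 T@z [ 0.5247 -0.0922] S@z [ 0.5292 -0.0903]
cTL [0.6362 0.1668 0.0059] 3.4 T@z [0.6339 0.1649] S@z [0.6319 0.1726]
cBL [0.5026 0.1609 0.0098] 6.2 T@z [0.5    0.1586] S@z [0.5036 0.1643]
cBR [ 0.5173 -0.1023  0.0064] 4.5 T@z [ 0.5151 -0.1032] S@z [ 0.5147 -0.0946]
knobtop [ 0.6297 -0.1468  0.1061] 4.2 T@z [ 0.6431 -0.1588] S@z [ 0.7349 -0.2792]
pivot [ 0.5873 -0.0146  0.0706] 5.1 T@z [ 0.5923 -0.0163] S@z [ 0.647  -0.0809]
rollerpin [ 0.6114 -0.0732  0.0601] 5.5 T@z [ 0.6159 -0.0772] S@z [ 0.662  -0.1304]
```

Run:
```python
from h import *
import pickle
T,S=pickle.load(open('ts.pkl','rb'))
o=np.array([.5811,.1002,0]);R=Ro.from_euler('z',3.1,degrees=True).as_matrix()
for c,w,n,s,d in((T,(195,175,245,215),'o1',16,(-.002,-.0013,0)),(S,(205,195,250,235),'o2',16,(.002,.0013,0))):
    im=cv2.cvtColor(c['image'],cv2.COLOR_RGB2BGR)[w[1]:w[3],w[0]:w[2]]
    im=cv2.resize(im,None,fx=s,fy=s,interpolation=cv2.INTER_CUBIC)
    def L(a,b,col):
        uv=proj(c,np.array([a,b])@R.T+o+d); uv=((uv+.5-[w[0],w[1]])*s).astype(int); cv2.line(im,tuple(map(int,uv[0])),tuple(map(int,uv[1])),col,1)
    for x in(-.0145,.0145): L((x,-.022,.024),(x,.022,.024),(0,0,255))
    for y in(-.022,.022): L((-.022,y,.048),(.022,y,.048),(255,0,0)); L((-.022,y,.02),(.022,y,.02),(0,255,0))
    L((-.003,0,.02),(.003,0,.02),(255,0,255));L((0,-.003,.02),(0,.003,.02),(255,0,255))
    cv2.imwrite('pics/'+n+'.png',im)
```

```text
(no output)
```

View pics/o1.png

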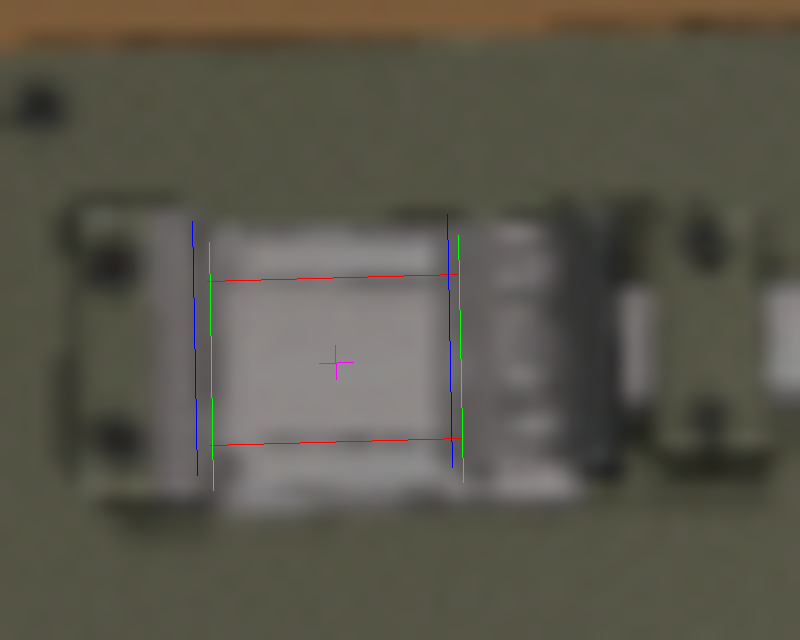

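View pics/o2.png

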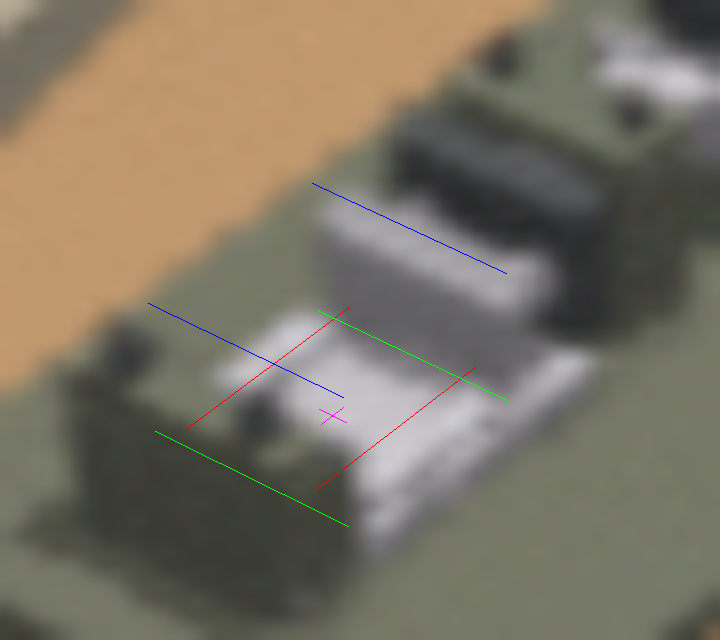

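```bash
cat >> h.py <<'E'
def tool(): 
    s=sensors.get_state(); return s,Ro.from_euler('xyz',s['eef_rot'],degrees=True).as_matrix()
def plan(P,zdir,s=None,R=None):
    """shift (cm, tool axes) & turn (deg about tool x) to put TCP at P with tool z along +-zdir (world, horizontal)"""
    if R is None: s,R=tool()
    d=R.T@(np.array(P)-s['tcp_pos'])*100
    z=R.T@np.array([zdir[0],zdir[1],0]); a=np.degrees(np.arctan2(-z[1],z[2]))
    return d.round(2),round(a,2),round((a+180+180)%360-180,2)
E
python3 - <<'E'
from h import *
s,R=tool(); print(R.round(3))
zd=Ro.from_euler('z',5.5,degrees=True).apply([0,1,0])
print(plan((.5103,-.3772,.10),zd))
E
```

```text
[[-0.    -0.959 -0.282]
 [ 0.001 -0.282  0.959]
 [-1.     0.     0.001]]
(array([ 12.61, -38.33,  16.89]), np.float64(10.87), np.float64(-169.13))
```

```bash
python3 -m handwheel '[1.2,-4.3,1.9,1.1, 2.4,-8.6,3.8,2.2, 3.7,-12.9,5.7,3.4, 5,-17.2,7.6,4.6, 6.3,-21.5,9.5,5.8, 7.6,-25.8,11.4,7, 8.9,-30.1,13.3,8.2, 10.2,-34.4,15.2,9.4, 11.5,-38.33,16.89,10.87, 11.5,-38.33,16.89,10.87]' 6.5 30
python3 - <<'E'
from h import *
s,R=tool(); print(R.round(4),s['joints'].round(1))
zd=Ro.from_euler('z',5.5,degrees=True).apply([0,1,0])
print(plan((.5103,-.3772,.009),zd))
T=cap('top','top1.png');S=cap('side','side1.png')
g=s['tcp_pos']
for c,n in((T,'top1'),(S,'side1')):
    print(n,proj(c,[g,[.5103,-.3772,.042]]))
crop('top1.png','b1.png',335,190,435,265,8)
crop('side1.png','b2.png',290,110,390,185,8)
E
```

```text
time_s: 1.45
tcp_pos: [0.5119, -0.3753, 0.1101]
eef_rot: [56.6, 89.9, 152.2]
contact_force: [0.9, -0.5, 0.4]
gripper_width: 0.0652
[[-1.700e-03 -9.951e-01 -9.880e-02]
 [ 9.000e-04 -9.880e-02  9.951e-01]
 [-1.000e+00  1.600e-03  1.100e-03]] [-18.7  22.2 -13.1  -0.  -54.8 -65.7]
(array([10.11,  0.16, -0.19]), np.float64(0.17), np.float64(-179.83))
top1 [[393.84085286 223.18666959]
 [386.9417278  225.14022546]]
side1 [[338.26194613 140.19354304]
 [336.70102017 157.9756736 ]]
```

View pics/b1.png

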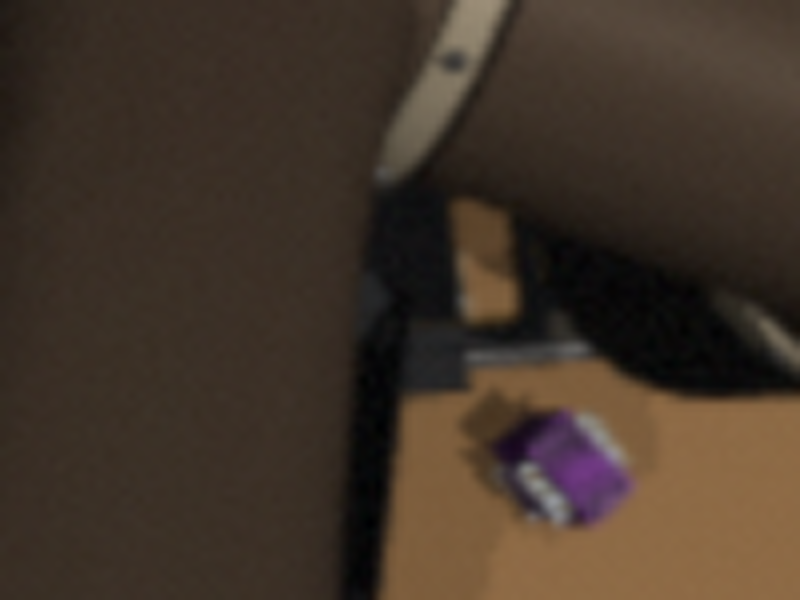

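View pics/b2.png

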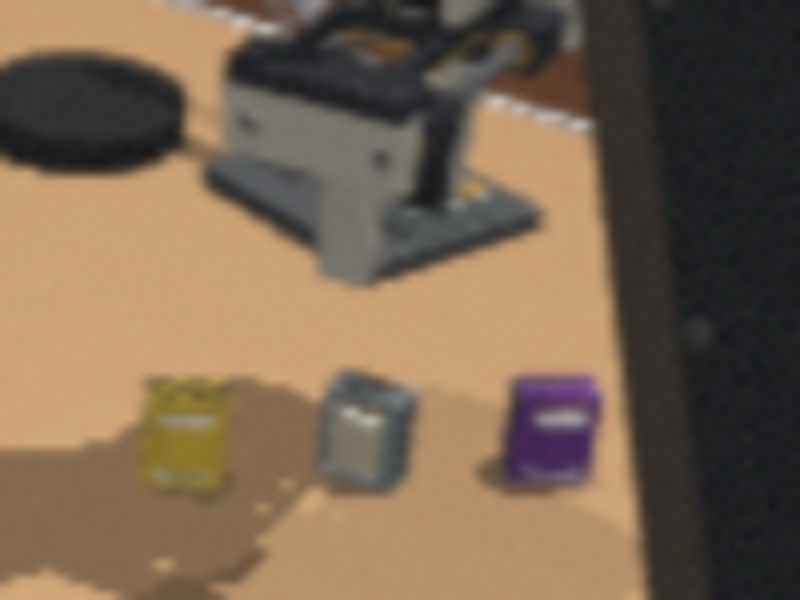

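Run:
```python
from h import *
for i in range(3):
    s,R=tool(); print(s['tcp_pos'].round(4),s['contact_force'].round(1))
    S=cams.capture('side')
g=s['tcp_pos']
for off in(.0325,.0325+.019): 
  for w in(-.0095,.0095): print(off,w,proj(S,g+R@[0,w,off])[0].round(1))
```

```text
[ 0.5105 -0.3771  0.1112] [-0.3  0.9 -0.2]
[ 0.5101 -0.3776  0.1115] [0.7 0.1 0.1]
[ 0.51   -0.378   0.1118] [ 0.1 -0.3 -0.5]
0.0325 -0.0095 [332.4 142.6]
0.0325 0.0095 [337.7 144.1]
0.051500000000000004 -0.0095 [329.8 144.8]
0.051500000000000004 0.0095 [335.1 146.4]
```

```bash
python3 -m handwheel '[1.5,0,0,0, 3,0,0,0, 4.5,0,0,0, 6,0,0,0, 7.5,0,0,0, 8.8,0,0,0, 9.8,0,0,0, 10.2,0,0,0, 10.2,0,0,0, 10.2,0,0,0]'
python3 - <<'E'
from h import *
s,R=tool(); print(s['tcp_pos'].round(4))
S=cap('side','side2.png')
crop('side2.png','b3.png',290,110,390,185,8)
E
```

```text
time_s: 2.95
tcp_pos: [0.5108, -0.3776, 0.0101]
eef_rot: [-119.9, 89.9, -24.4]
contact_force: [0.2, 0.2, -0.1]
gripper_width: 0.0651
[ 0.5108 -0.3776  0.0101]
```

View pics/b3.png

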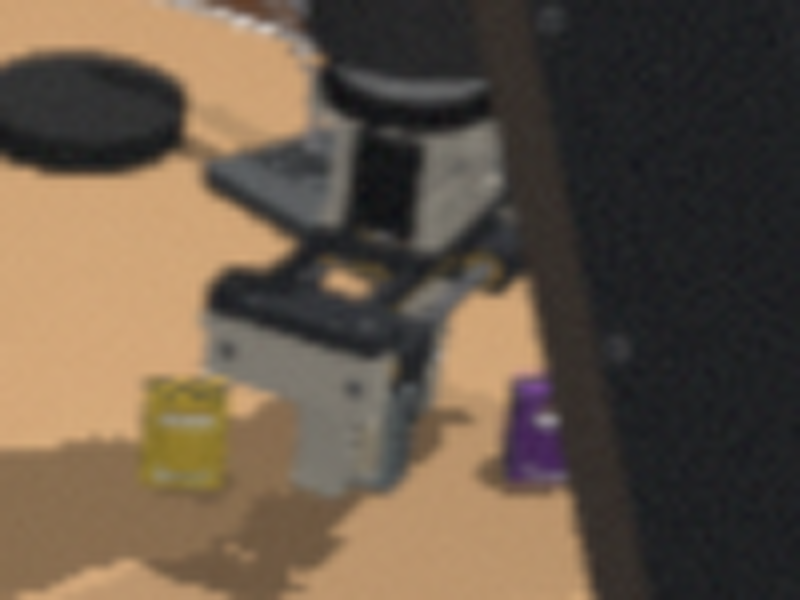

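The side view shows the near finger standing in front of the grey transformer at about (331,170). Yellow and purple are clear of it. I'll close now.

```bash
python3 -m handwheel '[0,0,0,0, 0,0,0,0, 0,0,0,0, 0,0,0,0, 0,0,0,0, 0,0,0,0, 0,0,0,0, -1,0,0,0, -2.5,0,0,0, -4,0,0,0]' 0.5 30
python3 - <<'E'
from h import *
s,R=tool(); print(s['tcp_pos'].round(4),R.round(3),s['contact_force'].round(2))
S=cap('side','side3.png')
crop('side3.png','b4.png',290,110,390,185,8)
c,sn=np.cos(np.radians(3.1)),np.sin(np.radians(3.1))
print(plan((.5803,.0997,.14),(c,sn)))
E
```

```text
time_s: 4.25
tcp_pos: [0.5106, -0.3778, 0.0509]
eef_rot: [-129.1, 90.0, -33.6]
contact_force: [0.9, -0.6, -1.9]
gripper_width: 0.0317
[ 0.5106 -0.3778  0.0509] [[ 0.001 -0.995 -0.096]
 [-0.    -0.096  0.995]
 [-1.    -0.001 -0.   ]] [ 0.93 -0.59 -1.88]
(array([ -8.74, -11.46,  46.9 ]), np.float64(92.43), np.float64(-87.57))
```

View pics/b4.png

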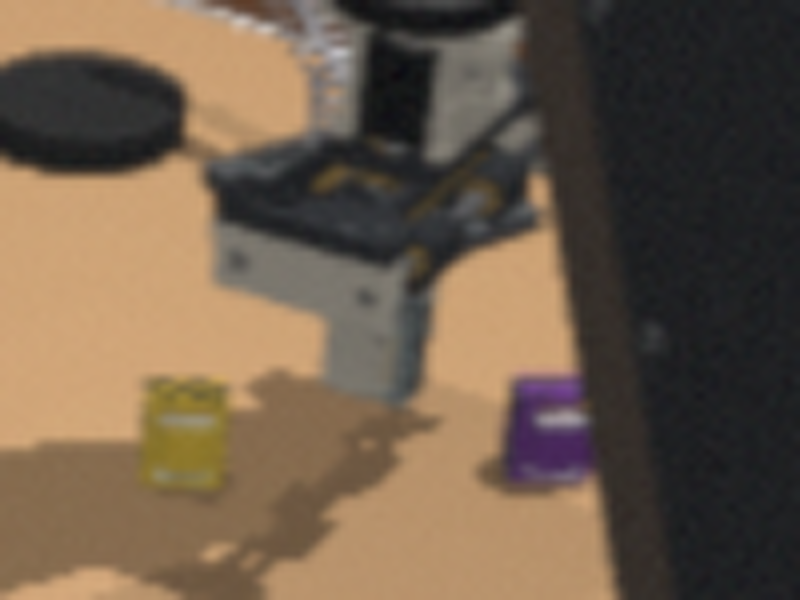

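```bash
python3 -m handwheel '[-4.5,0,0,0, -9,0,0,-4, -9,-1,4.5,-13, -9,-2.3,9.5,-22, -9,-3.6,14.5,-31, -9,-4.9,19.5,-40, -9,-6.2,25,-49, -9,-7.5,30.5,-58, -9,-8.8,36,-67, -9,-10.1,41.5,-76]'
python3 - <<'E'
from h import *
s,R=tool(); print(s['tcp_pos'].round(4),s['joints'].round(1))
c,sn=np.cos(np.radians(3.1)),np.sin(np.radians(3.1))
print(plan((.5803,.0997,.12),(c,sn)))
E
```

```text
time_s: 5.55
tcp_pos: [0.5713, 0.0472, 0.1405]
eef_rot: [-150.5, 89.9, 21.3]
contact_force: [0.9, 1.2, -1.5]
gripper_width: 0.0319
[0.5713 0.0472 0.1405] [ 24.3  15.1 -19.2   0.  -55.6 -32.5]
(array([ 2.05, -5.32, -0.14]), np.float64(168.71), np.float64(-11.29))
```

```bash
python3 -m handwheel '[0.5,-1.5,0,-4, 1,-3.5,-0.1,-8, 1.5,-5.3,-0.1,-11.3, 2,-5.3,-0.1,-11.3, 2,-5.3,-0.1,-11.3, 2,-5.3,-0.1,-11.3, 2,-5.3,-0.1,-11.3, 2,-5.3,-0.1,-11.3, 2,-5.3,-0.1,-11.3, 2,-5.3,-0.1,-11.3]'
python3 - <<'E'
from h import *
T=cap('top','top4.png');S=cap('side','side4.png')
s,R=tool(); print(s['tcp_pos'].round(4),R.round(3))
c,sn=np.cos(np.radians(3.1)),np.sin(np.radians(3.1))
print(plan((.5803,.0997,.12),(c,sn)))
crop('top4.png','c1.png',180,160,280,235,8)
crop('side4.png','c2.png',180,150,280,240,6.6)
E
```

```text
time_s: 6.8
tcp_pos: [0.5799, 0.0975, 0.1196]
eef_rot: [-151.3, 90.0, 31.5]
contact_force: [0.3, 0.1, -2.3]
gripper_width: 0.0319
[0.5799 0.0976 0.1196] [[ 0.     0.049 -0.999]
 [-0.    -0.999 -0.049]
 [-1.     0.    -0.   ]]
(array([-0.04, -0.21, -0.05]), np.float64(179.71), np.float64(-0.29))
```

View pics/c1.png

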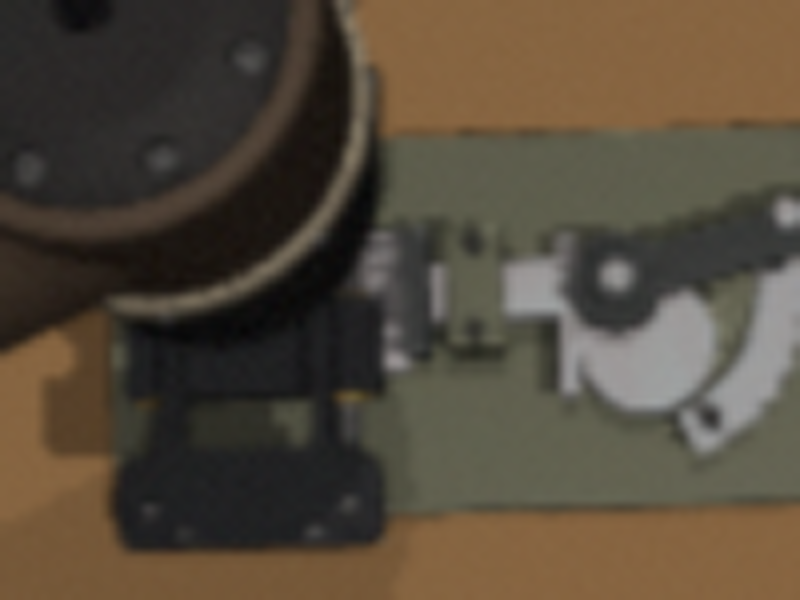

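View pics/c2.png

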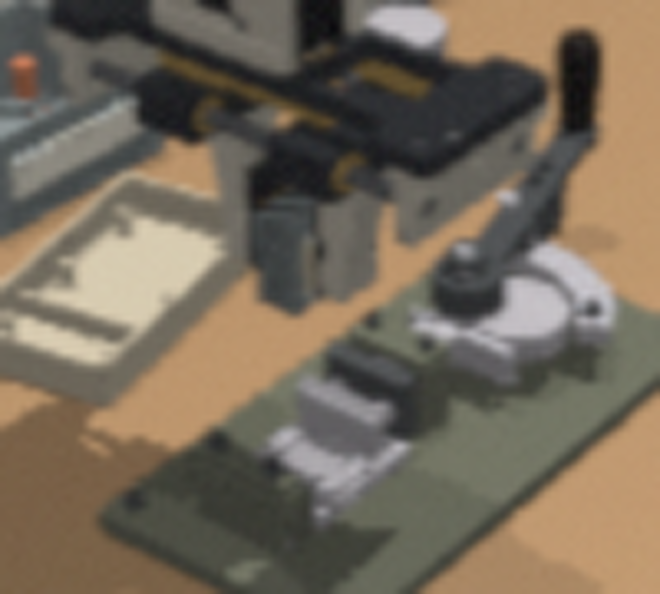

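```bash
cat > ov.py <<'E'
from h import *
def over(c,w,s,out,segs,gain=1.6):
    im=cv2.cvtColor(c['image'],cv2.COLOR_RGB2BGR)[w[1]:w[3],w[0]:w[2]]
    im=np.clip(cv2.resize(im,None,fx=s,fy=s,interpolation=cv2.INTER_CUBIC)*float(gain),0,255).astype(np.uint8)
    for a,b,col in segs:
        uv=(proj(c,np.array([a,b]))+.5-[w[0],w[1]])*s
        cv2.line(im,tuple(map(int,uv[0])),tuple(map(int,uv[1])),col,1)
    cv2.imwrite('pics/'+out,im)
def rectseg(corners,col): return [(corners[i],corners[(i+1)%len(corners)],col) for i in range(len(corners))]
E
python3 - <<'E'
from ov import *
S=cams.capture('side')
s,R=tool(); g=s['tcp_pos']; print(g)
# transformer x axis = tool y dir horizontally
ex=-R[:,1]; ey=R[:,2]; ez=np.array([0,0,1.])
b=g-ez*.010
P=lambda x,y,z:b+x*ex+y*ey+z*ez
seg=[]
for x in(.0175,): seg+=rectseg([P(x,-.01,0),P(x,.01,0),P(x,.01,.042),P(x,-.01,.042)],(0,0,255))
seg+=[(P(-.0175,-.01,0),P(.0175,-.01,0),(0,255,0)),(P(-.0175,.01,0),P(.0175,.01,0),(0,255,0))]
over(S,(210,170,246,206),16,'d1.png',seg)
E
```

```text
[0.57992644 0.09757227 0.1195557 ]
```

View pics/d1.png

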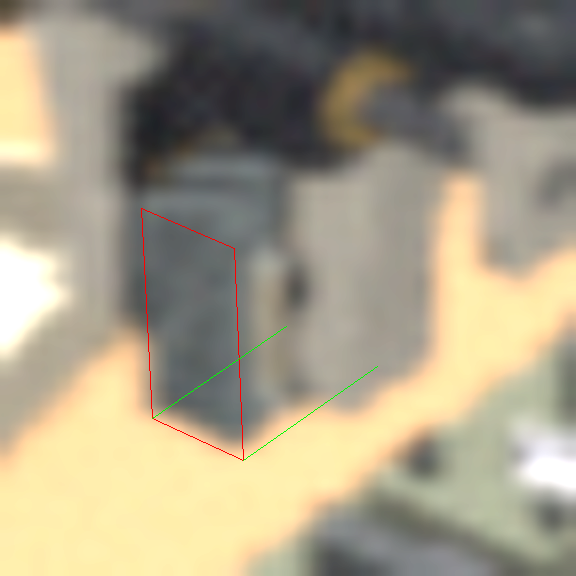

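Run:
```python
from ov import *
import pickle
T,S=pickle.load(open('ts.pkl','rb'))
R=Ro.from_euler('z',3.1,degrees=True).as_matrix()
def segs(o):
    Q=lambda x,y,z:R@[x,y,z]+np.array([o[0],o[1],0])
    g=[]
    for x in(-.0145,.0145): g+=[(Q(x,-.022,.024),Q(x,.022,.024),(0,0,255)),(Q(x,-.022,.02),Q(x,.022,.02),(0,140,255))]
    for y in(-.022,.022): g+=[(Q(-.022,y,.048),Q(.022,y,.048),(255,0,0)),(Q(-.022,y,.02),Q(.022,y,.02),(0,255,0))]
    g+=rectseg([Q(.022,-.022,.02),Q(-.022,-.022,.02),Q(-.022,-.022,.044),Q(.022,-.022,.044)],(255,255,0))
    return g
over(S,(205,195,253,235),16,'e1.png',segs((.5803,.0997)),1)
over(S,(205,195,253,235),16,'e2.png',segs((.5783,.0997)),1)
```

```text
(no output)
```

View pics/e1.png

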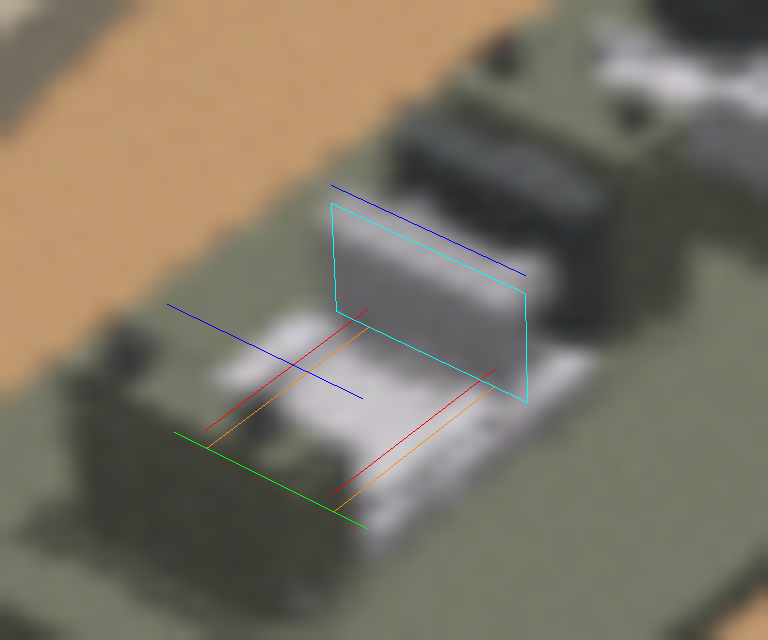

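View pics/e2.png

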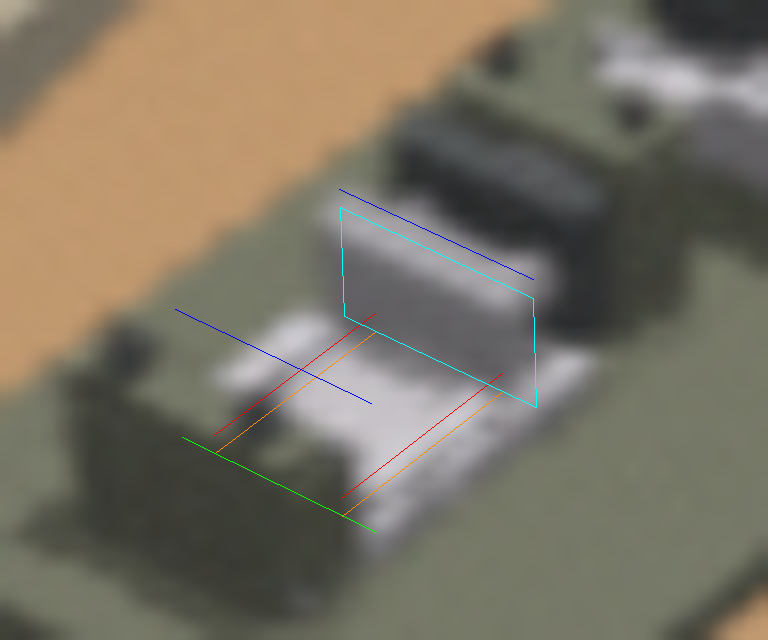

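```bash
python3 -m handwheel '[0.8,-0.3,0,0, 1.8,-0.3,0,0, 2.8,-0.3,0,0, 3.8,-0.3,0,0, 4.8,-0.3,0,0, 5.3,-0.3,0,0, 5.3,-0.3,0,0, 5.3,-0.3,0,0, 5.3,-0.3,0,0, 5.3,-0.3,0,0]'
python3 - <<'E'
from ov import *
S=cap('side','s5.png')
s,R=tool(); g=s['tcp_pos']; print(g)
c,sn=np.cos(np.radians(3.1)),np.sin(np.radians(3.1))
print(plan((.5803,.1007,.03),(c,sn)))
ex=-R[:,1]; ey=R[:,2]; ez=np.array([0,0,1.])
b=g-ez*.010
P=lambda x,y,z:b+x*ex+y*ey+z*ez
seg=[]
seg+=rectseg([P(.0175,-.01,0),P(.0175,.01,0),P(.0175,.01,.042),P(.0175,-.01,.042)],(0,0,255))
over(S,(205,185,250,235),12,'d2.png',seg,1.3)
over(S,(205,185,250,235),12,'d3.png',[],1.3)
E
```

```text
time_s: 8.2
tcp_pos: [0.5799, 0.1006, 0.0669]
eef_rot: [-155.3, 90.0, 27.5]
contact_force: [-0.9, -0.4, -0.9]
gripper_width: 0.0319
[0.5799097  0.10060685 0.06681559]
(array([ 3.68, -0.01, -0.04]), np.float64(179.71), np.float64(-0.29))
```

View pics/d2.png

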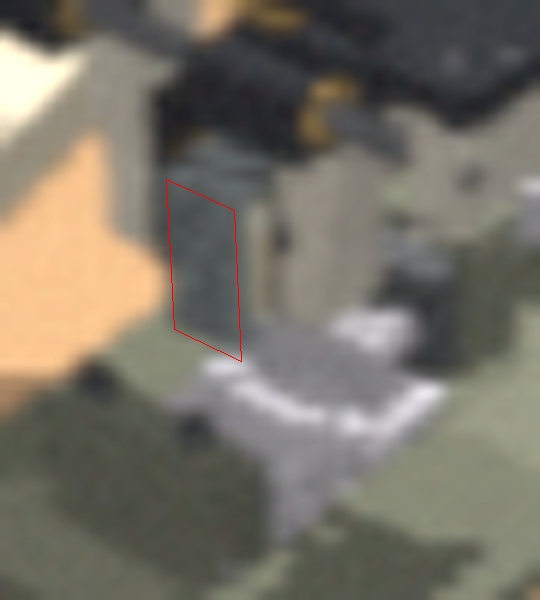

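View pics/d3.png

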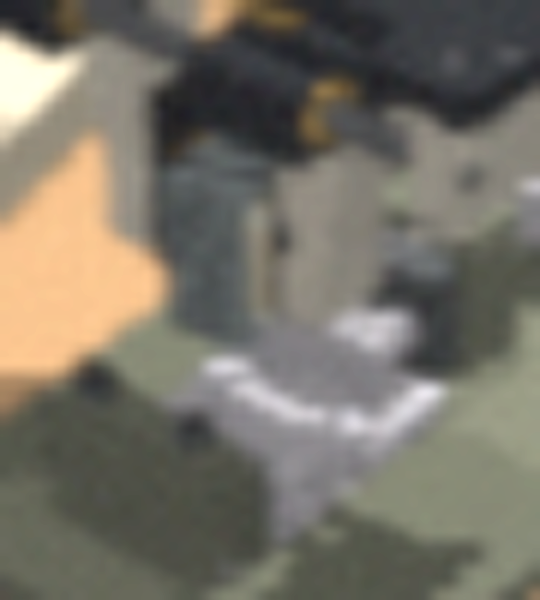

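Run:
```python
from ov import *
S=cams.capture('side')
s,R=tool(); g=s['tcp_pos']; print(g)
ex=-R[:,1]; ey=R[:,2]; ez=np.array([0,0,1.])
seg=[]
for y0 in(.016,-.016):
  y1=y0+np.sign(y0)*.021
  F=lambda x,y,z:g+x*ex+y*ey+z*ez
  seg+=rectseg([F(.0095,y0,0),F(.0095,y1,0),F(.0095,y1,.03),F(.0095,y0,.03)],(0,0,255))
  seg+=rectseg([F(.0095,y0,0),F(.0095,y1,0),F(-.0095,y1,0),F(-.0095,y0,0)],(0,255,0))
over(S,(205,180,250,217),16,'d4.png',seg,1.5)
```

```text
[0.57987734 0.10059092 0.06676711]
```

View pics/d4.png

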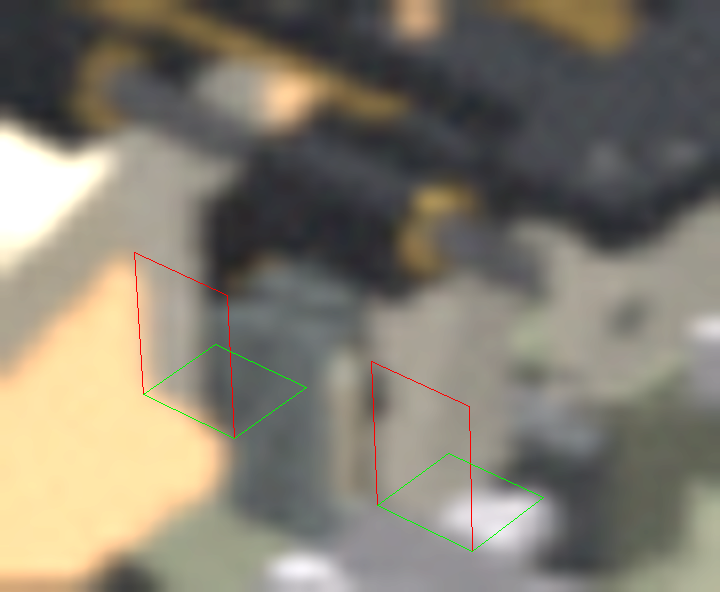

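Run:
```python
from ov import *
T=cap('top','top6.png')
crop('top6.png','f1.png',180,190,260,240,10)
s,R=tool();print(s['tcp_pos'])
for z in(.2,.22,.24,.26): print(z,onz(T,(210.75,222),z).round(4))
```

```text
[0.57986428 0.10057128 0.06673204]
0.2 [0.4988 0.0925 0.2   ]
0.22 [0.4977 0.0905 0.22  ]
0.24 [0.4966 0.0886 0.24  ]
0.26 [0.4955 0.0867 0.26  ]
```

View pics/f1.png

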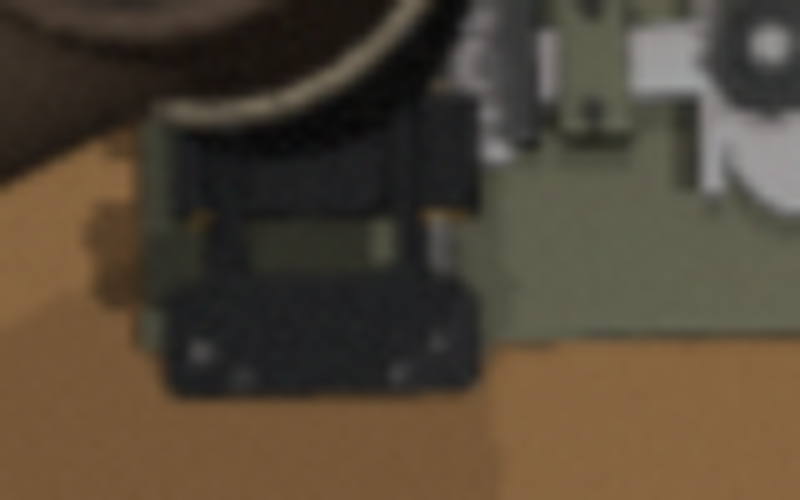

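```bash
python3 -m handwheel '[0,-0.14,0.14,-0.3, 0.5,-0.14,0.14,-0.3, 1,-0.14,0.14,-0.3, 1.4,-0.14,0.14,-0.3, 1.8,-0.14,0.14,-0.3, 2.1,-0.14,0.14,-0.3, 2.4,-0.14,0.14,-0.3, 2.4,-0.14,0.14,-0.3, 2.4,-0.14,0.14,-0.3, 2.4,-0.14,0.14,-0.3]'
python3 - <<'E'
from ov import *
S=cap('side','s7.png')
s,R=tool(); print(s['tcp_pos'].round(4),s['contact_force'].round(1),s['moment'].round(2))
over(S,(205,185,250,230),13,'d7.png',[],1.5)
E
```

```text
time_s: 9.6
tcp_pos: [0.5785, 0.1019, 0.0428]
eef_rot: [-157.8, 90.0, 25.3]
contact_force: [0.1, 0.8, -2.0]
gripper_width: 0.0317
[0.5784 0.1019 0.0427] [ 0.3  1.  -1.3] [-0.01  0.06 -0.01]
```

View pics/d7.png

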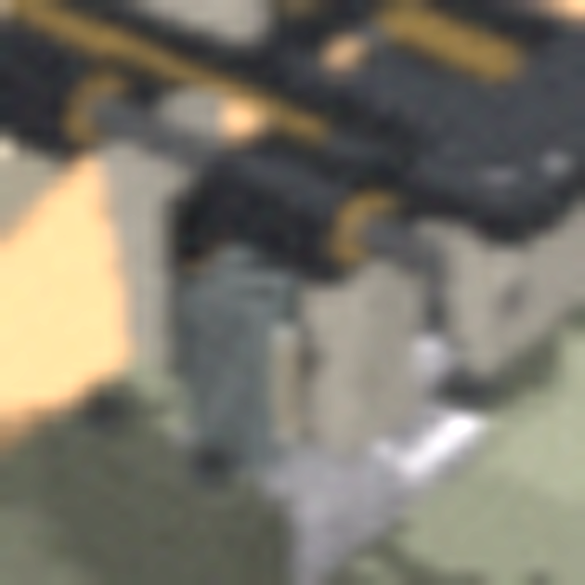

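```bash
python3 -m handwheel '[0.2,0,0,0, 0.4,0,0,0, 0.6,0,0,0, 0.7,0,0,0, 0.8,0,0,0, 0.9,0,0,0, 1,0,0,0, 1,0,0,0, 1,0,0,0, 1,0,0,0]'
python3 - <<'E'
from ov import *
S=cap('side','s8.png')
s,R=tool(); print(s['tcp_pos'].round(4),s['contact_force'].round(1),s['moment'].round(2))
over(S,(205,185,250,230),13,'d8.png',[],1.5)
E
```

```text
time_s: 10.9
tcp_pos: [0.5784, 0.1019, 0.0326]
eef_rot: [-153.9, 90.0, 29.2]
contact_force: [0.4, 1.0, -3.7]
gripper_width: 0.0317
[0.5783 0.1019 0.0326] [ 0.8 -0.9 -1.4] [ 0.06  0.13 -0.  ]
```

View pics/d8.png

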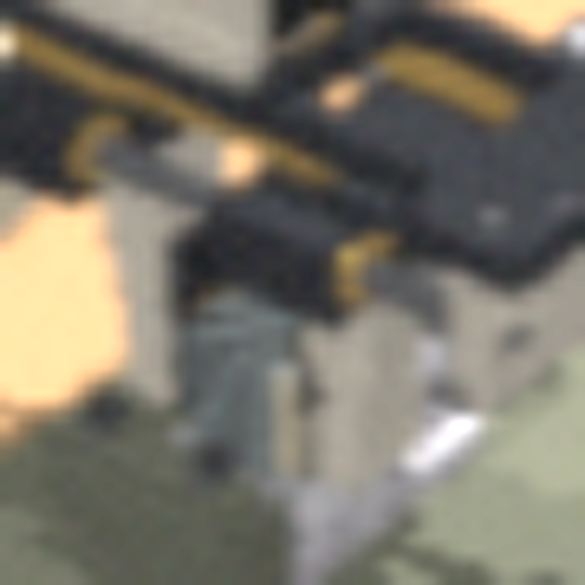

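```bash
python3 -m handwheel '[0.05,0,0,0, 0.1,0,0,0, 0.15,0,0,0, 0.2,0,0,0, 0.23,0,0,0, 0.25,0,0,0, 0.25,0,0,0, 0.25,0,0,0, 0.25,0,0,0, 0.25,0,0,0]'
python3 -c "
from h import *
for i in range(4):
    s,R=tool(); print(s['tcp_pos'].round(4),s['contact_force'].round(1),s['moment'].round(2)); cams.capture('side')"
```

```text
time_s: 12.2
tcp_pos: [0.5783, 0.1019, 0.0301]
eef_rot: [-153.6, 90.0, 29.5]
contact_force: [0.1, 0.1, -1.9]
gripper_width: 0.0316
[0.5783 0.1019 0.0301] [ 0.1  0.1 -1.9] [0.07 0.04 0.  ]
[0.5783 0.1019 0.0301] [-0.3  0.1 -2.2] [ 0.04  0.16 -0.02]
[0.5783 0.1019 0.0301] [ 0.6  0.2 -2.4] [0.01 0.09 0.01]
[0.5783 0.1019 0.0301] [-0.  -0.  -2.4] [ 0.01  0.08 -0.04]
```

```bash
python3 -m handwheel '[0.03,0,0,0, 0.06,0,0,0, 0.08,0,0,0, 0.1,0,0,0, 0.1,0,0,0, 0.1,0,0,0, 0.1,0,0,0, 0.1,0,0,0, 0.1,0,0,0, 0.1,0,0,0]'
python3 -c "
from h import *
for i in range(2):
    s,R=tool(); print(s['tcp_pos'].round(4),s['contact_force'].round(1),s['moment'].round(2)); cams.capture('side')"
```

```text
time_s: 13.65
tcp_pos: [0.5784, 0.1019, 0.0296]
eef_rot: [-173.3, 90.0, 9.9]
contact_force: [-2.2, -0.8, 5.7]
gripper_width: 0.0317
[0.5784 0.1019 0.0296] [-2.2 -0.8  5.7] [0.07 1.16 0.05]
[0.5783 0.1019 0.0296] [-2.9 -0.3  5.9] [-0.01  1.17  0.  ]
```

```bash
python3 -m handwheel '[-0.05,0,0,0, -0.06,0,0,0, -0.06,0,0,0, -0.06,0,0,0, -0.06,0,0,0, -0.06,0,0,0, -0.06,0,0,0, -0.06,0,0,0, -0.06,0,0,0, -0.06,0,0,0]' 5
python3 - <<'E'
from ov import *
S=cap('side','s9.png')
s,R=tool(); print(s['tcp_pos'].round(4),s['contact_force'].round(1),s['moment'].round(2))
over(S,(205,185,250,230),13,'d9.png',[],1.5)
E
```

```text
time_s: 15.0
tcp_pos: [0.5783, 0.1019, 0.0297]
eef_rot: [-91.8, 90.0, 91.3]
contact_force: [-0.3, 0.3, 0.5]
gripper_width: 0.0502
[0.5783 0.1019 0.0297] [-1.1 -0.6  0.5] [0.05 0.1  0.06]
```

View pics/d9.png

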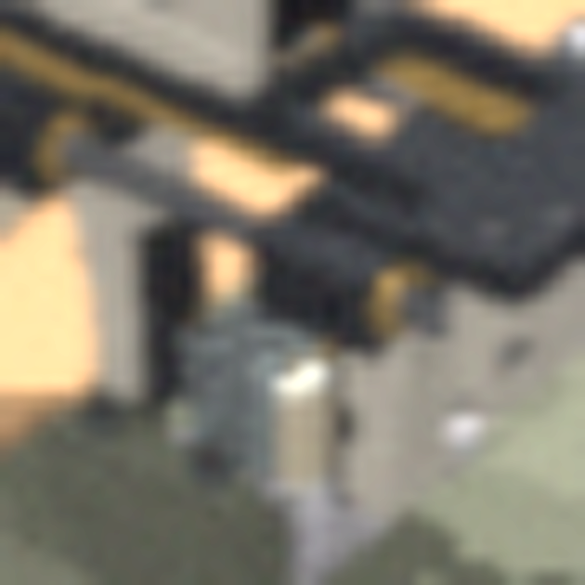

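```bash
python3 -m handwheel '[-0.6,0,0,0, -1.6,0,0,0, -3,0,0,0, -5,0,0,0, -7.5,0,0,0, -10,0,0,0, -12.5,-1,0,0, -14,-2,5,10, -14,-2,11,20, -14,-2,17,30]'
python3 - <<'E'
from ov import *
S=cap('side','s10.png');T=cap('top','t10.png')
s,R=tool(); print(s['tcp_pos'].round(4),R.round(3),s['joints'].round(1))
over(S,(195,170,260,240),8.5,'d10.png',[],1.5)
over(T,(185,165,325,235),5.7,'d11.png',[],1.5)
over(T,(195,175,245,215),15,'d12.png',[],1.5)
E
```

```text
time_s: 16.3
tcp_pos: [0.4062, 0.1125, 0.1705]
eef_rot: [-113.1, 89.9, 39.6]
contact_force: [-1.8, 1.8, 1.6]
gripper_width: 0.0497
[0.4027 0.111  0.1705] [[-0.    -0.458 -0.889]
 [ 0.002 -0.889  0.458]
 [-1.    -0.002  0.001]] [ 42.7  -1.8 -34.6  -0.1 -57.1 -69.8]
```

View pics/d10.png

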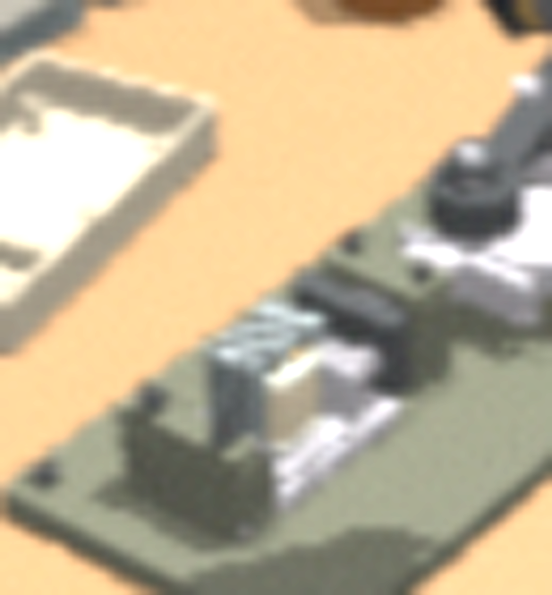

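View pics/d12.png

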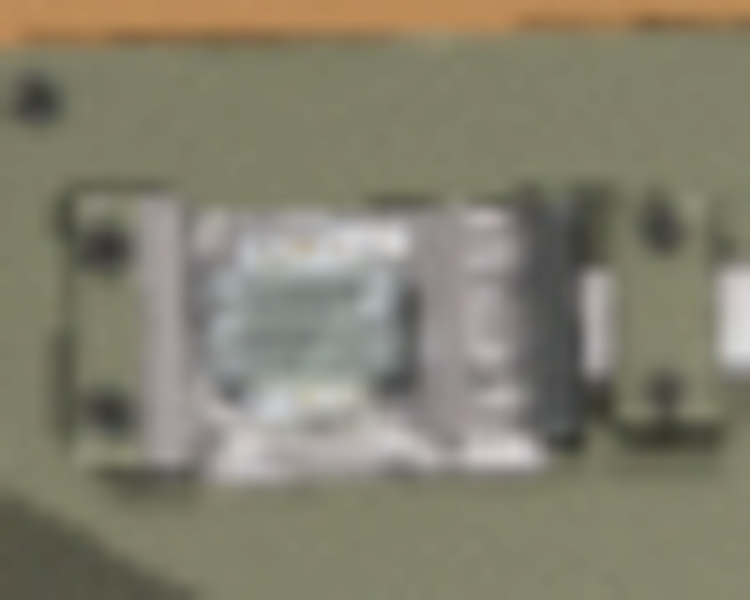

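The transformer stands squarely between the jaws, core ends toward both. In the top crop the core is at about (310,325), and in the side crop at about (265,385). It touched the floor 19.5 mm higher than where it was picked, which agrees with the 20 mm floor. Next is the knob.

Run:
```python
from ov import *
T=cams.capture('top')
s,R=tool(); print(s['tcp_pos'].round(4))
th=np.radians(-72); t=(np.sin(th),-np.cos(th))
print(plan((.629,-.147,.15),t))
```

```text
[0.4055 0.1123 0.1712]
(array([  2.11,  13.05, -31.65]), np.float64(-44.84), np.float64(135.16))
```

```bash
python3 -m handwheel '[0,1.6,-4,-5.6, 0,3.2,-8,-11.2, 0,4.8,-12,-16.8, 0,6.4,-16,-22.4, 0.5,8,-20,-28, 1,9.6,-24,-33.6, 1.5,11.3,-28,-39.2, 2,13.05,-31.65,-44.8, 2,13.05,-31.65,-44.8, 2,13.05,-31.65,-44.8]'
python3 - <<'E'
from ov import *
S=cap('side','s12.png');T=cap('top','t12.png')
s,R=tool(); print(s['tcp_pos'].round(4),R.round(3),s['joints'].round(1))
th=np.radians(-72); t=(np.sin(th),-np.cos(th))
print(plan((.629,-.147,.067),t))
g=s['tcp_pos']
over(S,(230,110,310,180),8,'h1.png',[],1.4)
over(T,(250,130,340,210),7,'h2.png',[],1.4)
E
```

```text
time_s: 17.7
tcp_pos: [0.6309, -0.1474, 0.1495]
eef_rot: [-11.8, 90.0, -173.9]
contact_force: [-0.1, 0.4, -0.6]
gripper_width: 0.0501
[ 0.6307 -0.1466  0.1501] [[ 0.     0.308 -0.951]
 [ 0.    -0.951 -0.308]
 [-1.     0.    -0.   ]] [  4.1  21.1  -8.9  -0.  -60.   13.8]
(array([ 8.31, -0.01,  0.18]), np.float64(-0.08), np.float64(179.92))
```

View pics/h1.png

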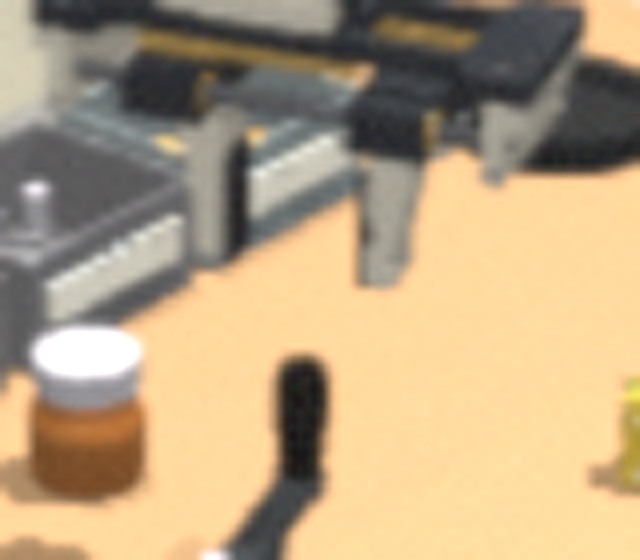

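View pics/h2.png

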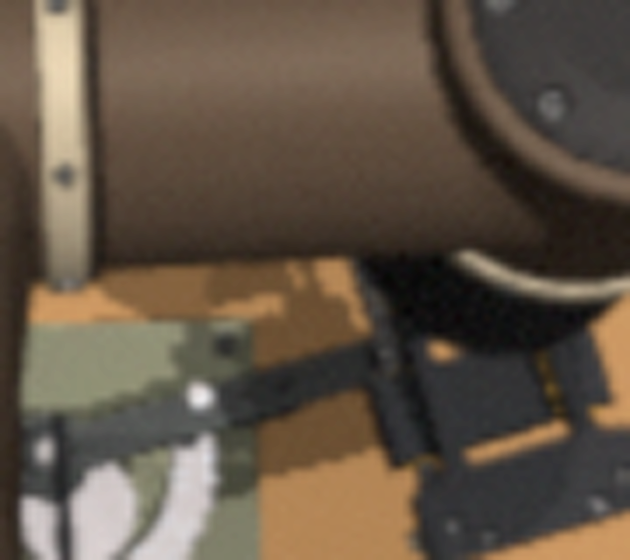

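```bash
python3 -m handwheel '[1,0,0.1,0, 2.2,0,0.1,0, 3.4,0,0.1,0, 4.4,0,0.1,0, 5.4,0,0.1,0, 6.4,0,0.1,0, 7.4,0,0.1,0, 8.2,0,0.1,0, 8.2,0,0.1,0, 8.2,0,0.1,0]'
python3 - <<'E'
from ov import *
S=cap('side','s13.png');T=cap('top','t13.png')
s,R=tool(); print(s['tcp_pos'].round(4),s['contact_force'].round(1))
over(S,(230,110,310,180),8,'h3.png',[],1.4)
over(T,(250,130,340,210),7,'h4.png',[],1.4)
E
```

```text
time_s: 19.05
tcp_pos: [0.63, -0.1473, 0.0679]
eef_rot: [145.8, 90.0, -16.3]
contact_force: [-0.3, 0.0, -0.0]
gripper_width: 0.0501
[ 0.6301 -0.1472  0.0681] [-0.2  0.3  0.5]
```

View pics/h3.png

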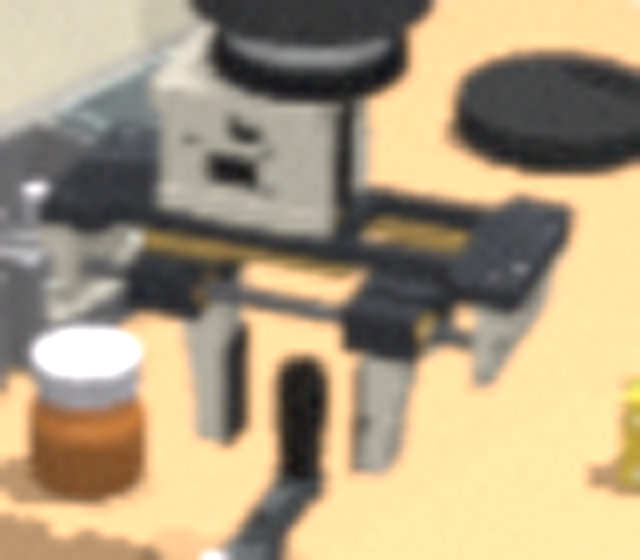

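View pics/h4.png

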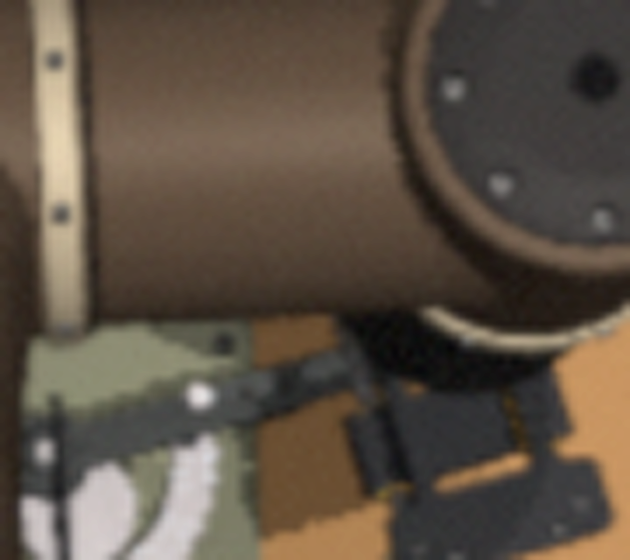

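The knob, at side-crop (302,420), stands midway between the fingers with no contact. I'll close on it.

```bash
python3 -m handwheel '[0,0,0,0, 0,0,0,0, 0,0,0,0, 0,0,0,0, 0,0,0,0, 0,0,0,0, 0,0,0,0, 0,0,0,0, 0,0,0,0, 0,0,0,0]' 1 25
python3 - <<'E'
from ov import *
for i in range(3):
    s,R=tool(); print(s['tcp_pos'].round(4),s['contact_force'].round(1),s['gripper_width']); cams.capture('top')
d=s['tcp_pos'][:2]-[.5850,-.0144]; print(np.hypot(*d),np.degrees(np.arctan2(d[1],d[0])))
r=.14
for ph in np.arange(0,.76,.04): print(round(ph,2),'y',round(-r*100*(1-np.cos(ph)),2),'z',round(r*100*np.sin(ph),2),'turn',round(np.degrees(ph),1))
print(R.round(3))
E
```

```text
time_s: 20.4
tcp_pos: [0.6291, -0.1474, 0.0677]
eef_rot: [-8.9, 89.9, -171.0]
contact_force: [-5.3, -1.4, 4.7]
gripper_width: 0.022
[ 0.6291 -0.1474  0.0677] [-5.3 -1.4  4.7] 0.02200258529112492
[ 0.629  -0.1474  0.0677] [-6.1 -1.4  4.4] 0.02136114719026729
[ 0.6291 -0.1474  0.0677] [-5.8 -1.   4.3] 0.02179299303274732
0.14013939556591484 -71.67229861719393
0.0 y -0.0 z 0.0 turn 0.0
0.04 y -0.01 z 0.56 turn 2.3
0.08 y -0.04 z 1.12 turn 4.6
0.12 y -0.1 z 1.68 turn 6.9
0.16 y -0.18 z 2.23 turn 9.2
0.2 y -0.28 z 2.78 turn 11.5
0.24 y -0.4 z 3.33 turn 13.8
0.28 y -0.55 z 3.87 turn 16.0
0.32 y -0.71 z 4.4 turn 18.3
0.36 y -0.9 z 4.93 turn 20.6
0.4 y -1.11 z 5.45 turn 22.9
0.44 y -1.33 z 5.96 turn 25.2
0.48 y -1.58 z 6.46 turn 27.5
0.52 y -1.85 z 6.96 turn 29.8
0.56 y -2.14 z 7.44 turn 32.1
0.6 y -2.45 z 7.9 turn 34.4
0.64 y -2.77 z 8.36 turn 36.7
0.68 y -3.11 z 8.8 turn 39.0
0.72 y -3.47 z 9.23 turn 41.3
[[-0.001  0.307 -0.952]
 [-0.    -0.952 -0.307]
 [-1.    -0.     0.001]]
```

```bash
cat > f.py <<'E'
from h import *
import sys
F=[];P=[]
for i in range(2):
    s,R=tool(); F.append(s['contact_force']);P.append(s['tcp_pos']); 
    if i<1: cams.capture('top')
d=np.mean(P,0)[:2]-[.5850,-.0144]; th=np.arctan2(d[1],d[0]); f=np.mean(F,0)
t=np.array([np.sin(th),-np.cos(th)]); n=np.array([np.cos(th),np.sin(th)])
w=s['joint_torque']
print('t',s['time_s'],'phi',round(np.radians(-71.67)-th,4),'r',round(np.hypot(*d)*1e3,1),'push',round(-f[:2]@t,2),'rad',round(f[:2]@n,2),'Fz',f[2].round(1),'width',round(s['gripper_width']*1e3,1),'each',[round(-x[:2]@t,1) for x in F])
E
python3 -m handwheel '[0,0,0.3,1.2, 0,-0.02,0.6,2.4, 0,-0.04,0.9,3.6, 0,-0.06,1.2,4.8, 0,-0.07,1.4,5.7, 0,-0.07,1.4,5.7, 0,-0.07,1.4,5.7, 0,-0.07,1.4,5.7, 0,-0.07,1.4,5.7, 0,-0.07,1.4,5.7]' && python3 f.py
```

```text
time_s: 21.8
tcp_pos: [0.6163, -0.1509, 0.0677]
eef_rot: [149.3, 90.0, -18.5]
contact_force: [5.4, -2.0, -2.0]
gripper_width: 0.0215
t 21.85 phi 0.0941 r 140.1 push 5.02 rad 2.41 Fz -2.2 width 22.0 each [np.float64(4.8), np.float64(5.3)]
```

```bash
python3 -m handwheel '[0,0,0.1,0.4, 0,0,0.2,0.8, 0,-0.01,0.3,1.2, 0,-0.01,0.42,1.7, 0,-0.01,0.42,1.7, 0,-0.01,0.42,1.7, 0,-0.01,0.42,1.7, 0,-0.01,0.42,1.7, 0,-0.01,0.42,1.7, 0,-0.01,0.42,1.7]' && python3 f.py
```

```text
time_s: 23.1
tcp_pos: [0.6123, -0.1518, 0.0677]
eef_rot: [138.7, 90.0, -30.8]
contact_force: [4.8, -0.8, -2.8]
gripper_width: 0.0217
t 23.15 phi 0.1237 r 140.0 push 4.94 rad 2.25 Fz -2.8 width 22.0 each [np.float64(4.5), np.float64(5.3)]
```

```bash
python3 -m handwheel '[0,0,0.1,0.4, 0,0,0.2,0.8, 0,-0.01,0.3,1.2, 0,-0.01,0.42,1.7, 0,-0.01,0.42,1.7, 0,-0.01,0.42,1.7, 0,-0.01,0.42,1.7, 0,-0.01,0.42,1.7, 0,-0.01,0.42,1.7, 0,-0.01,0.42,1.7]' && python3 f.py
```

```text
time_s: 24.4
tcp_pos: [0.6082, -0.1525, 0.0677]
eef_rot: [134.0, 90.0, -37.2]
contact_force: [6.0, -1.3, -2.8]
gripper_width: 0.0217
t 24.45 phi 0.1538 r 140.0 push 5.2 rad 2.3 Fz -2.6 width 21.5 each [np.float64(5.7), np.float64(4.7)]
```

```bash
python3 -m handwheel '[0,0,0.1,0.4, 0,0,0.2,0.8, 0,-0.01,0.3,1.2, 0,-0.01,0.42,1.7, 0,-0.01,0.42,1.7, 0,-0.01,0.42,1.7, 0,-0.01,0.42,1.7, 0,-0.01,0.42,1.7, 0,-0.01,0.42,1.7, 0,-0.01,0.42,1.7]' && python3 f.py
```

```text
time_s: 25.7
tcp_pos: [0.6049, -0.153, 0.0677]
eef_rot: [164.0, 89.9, -8.9]
contact_force: [8.6, -1.9, -4.6]
gripper_width: 0.0217
t 25.75 phi 0.1774 r 140.0 push 7.82 rad 3.3 Fz -4.8 width 22.0 each [np.float64(8.2), np.float64(7.4)]
```

```bash
python3 -m handwheel '[0,0,0.1,0.4, 0,0,0.2,0.8, 0,-0.01,0.3,1.2, 0,-0.01,0.42,1.7, 0,-0.01,0.42,1.7, 0,-0.01,0.42,1.7, 0,-0.01,0.42,1.7, 0,-0.01,0.42,1.7, 0,-0.01,0.42,1.7, 0,-0.01,0.42,1.7]' && python3 f.py
```

```text
time_s: 27.0
tcp_pos: [0.6011, -0.1534, 0.0678]
eef_rot: [167.1, 89.9, -7.5]
contact_force: [9.1, -1.4, -7.3]
gripper_width: 0.022
t 27.05 phi 0.2049 r 140.0 push 8.64 rad 2.75 Fz -6.8 width 21.7 each [np.float64(8.9), np.float64(8.4)]
```

```bash
python3 -m handwheel '[0,0,0.1,0.4, 0,0,0.2,0.8, 0,-0.01,0.3,1.2, 0,-0.01,0.42,1.7, 0,-0.01,0.42,1.7, 0,-0.01,0.42,1.7, 0,-0.01,0.42,1.7, 0,-0.01,0.42,1.7, 0,-0.01,0.42,1.7, 0,-0.01,0.42,1.7]' && python3 f.py
```

```text
time_s: 28.3
tcp_pos: [0.5959, -0.1539, 0.0677]
eef_rot: [150.4, 90.0, -25.9]
contact_force: [6.3, -2.8, -3.8]
gripper_width: 0.0218
t 28.35 phi 0.2419 r 139.9 push 5.95 rad 3.27 Fz -4.0 width 21.5 each [np.float64(6.0), np.float64(5.9)]
```

```bash
python3 -m handwheel '[0,0,0.1,0.4, 0,0,0.2,0.8, 0,-0.01,0.3,1.2, 0,-0.01,0.42,1.7, 0,-0.01,0.42,1.7, 0,-0.01,0.42,1.7, 0,-0.01,0.42,1.7, 0,-0.01,0.42,1.7, 0,-0.01,0.42,1.7, 0,-0.01,0.42,1.7]' && python3 f.py
```

```text
time_s: 29.6
tcp_pos: [0.5912, -0.1542, 0.0677]
eef_rot: [73.4, 90.0, -104.6]
contact_force: [4.1, -2.1, -3.1]
gripper_width: 0.0218
t 29.65 phi 0.2755 r 139.9 push 4.17 rad 3.08 Fz -2.6 width 21.7 each [np.float64(4.0), np.float64(4.4)]
```

```bash
python3 -m handwheel '[0,0,0.2,0.8, 0,-0.01,0.4,1.6, 0,-0.02,0.6,2.4, 0,-0.03,0.8,3.2, 0,-0.04,1,4.1, 0,-0.04,1,4.1, 0,-0.04,1,4.1, 0,-0.04,1,4.1, 0,-0.04,1,4.1, 0,-0.04,1,4.1]' && python3 f.py
```

```text
time_s: 30.9
tcp_pos: [0.5823, -0.1543, 0.0678]
eef_rot: [158.9, 89.9, -23.1]
contact_force: [7.6, -4.6, -5.6]
gripper_width: 0.0217
t 30.95 phi 0.3394 r 139.9 push 7.82 rad 4.4 Fz -5.9 width 22.0 each [np.float64(7.6), np.float64(8.0)]
```

```bash
python3 -m handwheel '[0,0,0.1,0.4, 0,0,0.2,0.8, 0,-0.01,0.3,1.2, 0,-0.01,0.42,1.7, 0,-0.01,0.42,1.7, 0,-0.01,0.42,1.7, 0,-0.01,0.42,1.7, 0,-0.01,0.42,1.7, 0,-0.01,0.42,1.7, 0,-0.01,0.42,1.7]' && python3 f.py
```

```text
time_s: 32.2
tcp_pos: [0.5798, -0.1541, 0.0678]
eef_rot: [171.2, 89.7, -12.5]
contact_force: [14.1, -6.6, -11.0]
gripper_width: 0.0218
t 32.25 phi 0.3574 r 139.8 push 13.8 rad 5.96 Fz -11.4 width 21.6 each [np.float64(14.4), np.float64(13.2)]
```

First click felt: the push peaked, eased to 4.2 N, then rose again. Now I'm climbing tooth 2.

```bash
python3 -m handwheel '[0,0,0.1,0.4, 0,0,0.2,0.8, 0,-0.01,0.3,1.2, 0,-0.01,0.42,1.7, 0,-0.01,0.42,1.7, 0,-0.01,0.42,1.7, 0,-0.01,0.42,1.7, 0,-0.01,0.42,1.7, 0,-0.01,0.42,1.7, 0,-0.01,0.42,1.7]' && python3 f.py
```

```text
time_s: 33.5
tcp_pos: [0.5734, -0.1537, 0.0678]
eef_rot: [151.0, 89.9, -34.5]
contact_force: [6.7, -5.4, -5.1]
gripper_width: 0.022
t 33.55 phi 0.4029 r 139.8 push 7.1 rad 4.6 Fz -4.8 width 22.0 each [np.float64(7.1), np.float64(7.1)]
```

```bash
python3 -m handwheel '[0,0,0.1,0.4, 0,0,0.2,0.8, 0,-0.01,0.3,1.2, 0,-0.01,0.42,1.7, 0,-0.01,0.42,1.7, 0,-0.01,0.42,1.7, 0,-0.01,0.42,1.7, 0,-0.01,0.42,1.7, 0,-0.01,0.42,1.7, 0,-0.01,0.42,1.7]' && python3 f.py
```

```text
time_s: 34.8
tcp_pos: [0.5687, -0.1532, 0.0677]
eef_rot: [105.9, 90.0, -81.3]
contact_force: [5.4, -5.2, -3.6]
gripper_width: 0.0219
t 34.85 phi 0.4365 r 139.8 push 6.16 rad 4.38 Fz -3.6 width 21.7 each [np.float64(6.0), np.float64(6.4)]
```

```bash
python3 -m handwheel '[0,0,0.2,0.8, 0,-0.01,0.4,1.6, 0,-0.02,0.6,2.4, 0,-0.03,0.8,3.2, 0,-0.04,1,4.1, 0,-0.04,1,4.1, 0,-0.04,1,4.1, 0,-0.04,1,4.1, 0,-0.04,1,4.1, 0,-0.04,1,4.1]' && python3 f.py
```

```text
time_s: 36.1
tcp_pos: [0.5599, -0.1519, 0.0678]
eef_rot: [159.3, 89.9, -32.0]
contact_force: [9.6, -6.8, -7.5]
gripper_width: 0.0217
t 36.15 phi 0.5007 r 139.7 push 10.29 rad 5.04 Fz -7.3 width 21.8 each [np.float64(10.7), np.float64(9.9)]
```

```bash
python3 -m handwheel '[0,0,0.1,0.4, 0,0,0.2,0.8, 0,-0.01,0.3,1.2, 0,-0.01,0.42,1.7, 0,-0.01,0.42,1.7, 0,-0.01,0.42,1.7, 0,-0.01,0.42,1.7, 0,-0.01,0.42,1.7, 0,-0.01,0.42,1.7, 0,-0.01,0.42,1.7]' && python3 f.py
```

```text
time_s: 37.4
tcp_pos: [0.5573, -0.1513, 0.0678]
eef_rot: [171.7, 89.7, -21.2]
contact_force: [14.6, -9.9, -12.4]
gripper_width: 0.0219
t 37.45 phi 0.5198 r 139.6 push 15.92 rad 7.46 Fz -12.3 width 21.4 each [np.float64(16.3), np.float64(15.6)]
```

Second click felt: eased to 6.2 N, rose to 15.9 N. Tooth 3 next.

```bash
python3 -m handwheel '[0,0,0.1,0.4, 0,0,0.2,0.8, 0,-0.01,0.3,1.2, 0,-0.01,0.42,1.7, 0,-0.01,0.42,1.7, 0,-0.01,0.42,1.7, 0,-0.01,0.42,1.7, 0,-0.01,0.42,1.7, 0,-0.01,0.42,1.7, 0,-0.01,0.42,1.7]' && python3 f.py
```

```text
time_s: 38.7
tcp_pos: [0.5511, -0.1499, 0.0677]
eef_rot: [134.6, 89.9, -60.1]
contact_force: [7.7, -7.4, -5.5]
gripper_width: 0.0218
t 38.75 phi 0.5652 r 139.7 push 8.58 rad 5.37 Fz -5.5 width 22.3 each [np.float64(9.3), np.float64(7.9)]
```

```bash
python3 -m handwheel '[0,0,0.1,0.4, 0,0,0.2,0.8, 0,-0.01,0.3,1.2, 0,-0.01,0.42,1.7, 0,-0.01,0.42,1.7, 0,-0.01,0.42,1.7, 0,-0.01,0.42,1.7, 0,-0.01,0.42,1.7, 0,-0.01,0.42,1.7, 0,-0.01,0.42,1.7]' && python3 f.py
```

```text
time_s: 40.0
tcp_pos: [0.5466, -0.1488, 0.0677]
eef_rot: [102.7, 89.9, -93.7]
contact_force: [5.4, -6.9, -4.0]
gripper_width: 0.0217
t 40.05 phi 0.5982 r 139.7 push 6.94 rad 5.06 Fz -4.4 width 21.7 each [np.float64(7.1), np.float64(6.8)]
```

```bash
python3 -m handwheel '[0,0,0.15,0.6, 0,-0.01,0.3,1.2, 0,-0.01,0.45,1.8, 0,-0.02,0.6,2.4, 0,-0.02,0.6,2.4, 0,-0.02,0.6,2.4, 0,-0.02,0.6,2.4, 0,-0.02,0.6,2.4, 0,-0.02,0.6,2.4, 0,-0.02,0.6,2.4]' && python3 f.py
```

```text
time_s: 41.3
tcp_pos: [0.5408, -0.1469, 0.0677]
eef_rot: [91.2, 89.9, -107.6]
contact_force: [4.5, -6.6, -4.3]
gripper_width: 0.0218
t 41.35 phi 0.642 r 139.7 push 7.07 rad 5.4 Fz -4.4 width 22.0 each [np.float64(6.4), np.float64(7.8)]
```

```bash
python3 -m handwheel '[0,0,0.05,0.2, 0,0,0.1,0.4, 0,0,0.15,0.6, 0,0,0.15,0.6, 0,0,0.15,0.6, 0,0,0.15,0.6, 0,0,0.15,0.6, 0,0,0.15,0.6, 0,0,0.15,0.6, 0,0,0.15,0.6]' && python3 f.py
python3 - <<'E'
from ov import *
S=cap('side','s20.png');T=cap('top','t20.png')
over(S,(190,130,290,240),5.4,'k1.png',[],1.5)
over(T,(190,165,320,235),6,'k2.png',[],1.5)
E
```

```text
time_s: 42.6
tcp_pos: [0.5398, -0.1466, 0.0677]
eef_rot: [127.5, 89.9, -71.9]
contact_force: [6.4, -8.6, -4.8]
gripper_width: 0.022
t 42.65 phi 0.6495 r 139.7 push 8.79 rad 5.84 Fz -5.2 width 22.0 each [np.float64(8.9), np.float64(8.7)]
```

View pics/k1.png

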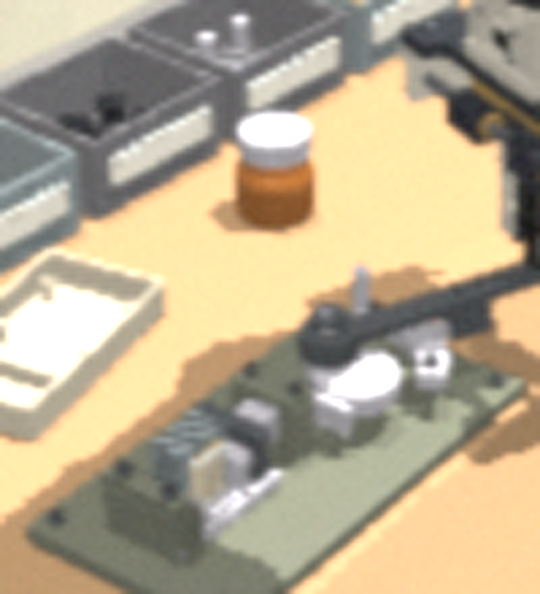

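View pics/k2.png

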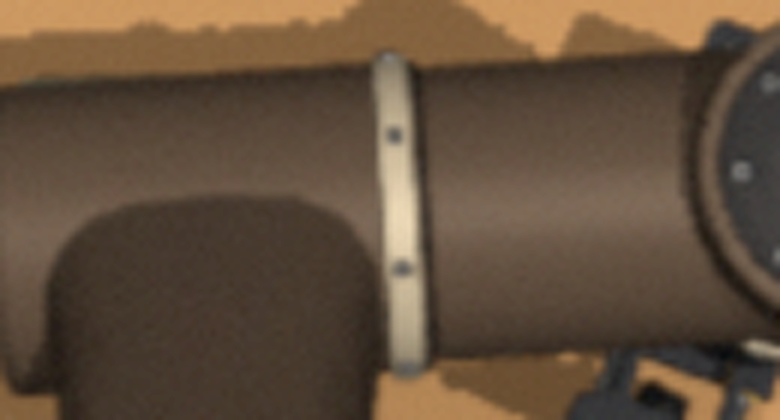

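Third click felt: the push eased to 6.9 N, was 7.1 N at 0.642 rad and rose to 8.8 N at 0.650 rad. The fourth crest is expected near 0.72 rad. The side crop shows the transformer upright at about (195,460), nipped between the pad and the fixed jaw. Handing in while holding.

```bash
python3 -c "
from h import *
print(workorder.close_job()); s,R=tool(); print(s['time_s'],s['tcp_pos'].round(4),s['contact_force'].round(1))"
```

```text
the job is handed in; nothing more can be done
None
the job is handed in; nothing more can be done
```

The grey transformer is standing in the clamp's nest with its core ends facing the jaws. The lever has been pulled in three clicks and is held in the third notch. I handed the job in at about 43 s of the 64 s allowed.

- **Transformer:** I gripped it by the coil, and the gripper read 31.7 mm across it. It touched the nest floor 19.5 mm higher than where I picked it up, which matches the 20 mm floor. I released it and it stayed upright.
- **Clicks:** The push at the knob peaked and eased three times, with crests at about 0.24, 0.40 and 0.56 rad. I stopped at 0.650 rad with the push rising again to 8.8 N, short of the fourth crest expected near 0.72 rad.
- **Last check:** The final side view shows the transformer upright between the pad and the fixed jaw, and the other parts in that view undisturbed.

**Checks that failed or disagreed:**
- The side and top cameras disagreed by about 4 to 5 mm. I corrected for this using the gripper's own position in the pictures.
- The push readings just before the second and third crests reached about 14 and 16 N. The third is above the stated 9 to 14 N.
- The arm hid the nest in the last top view, so the nip was seen from the side only.
- I could not read the state after handing in, so the final second of holding is unchecked.

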